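Fit the bayonet filter cartridge to the bench dust extractor

TASK

Get the bench dust extractor ready for sanding: lift the dust plug out of its filter mount and set it down standing upright in the middle of the plywood tray. Then take the cartridge that has two side lugs, lower it into the mount with its lugs in the two slots, push it down against the spring and turn it a quarter turn clockwise (seen from above) until it stops, and let it rise so that it clicks home and stays locked. Leave the lugless cartridge and everything else on the bench where they are.

Things in the scene. Friction and masses are not known exactly. Their poses are not given: they have to be found in the camera images.
- extractor: Dust extractor head: grey sheet-metal case 160 x 160 x 66 mm fixed to the bench, a black hose stub to its +x, and a round collar (outside 116 mm wide) on top, rim 80 mm above the bench: the filter mount. Origin under its centre; z up.
- mount (a point): Centre of the mount's mouth, level with the rim; axes as the extractor's. Bore 68 mm wide. Lug slots at +x and -x. Lip 12 mm thick, under it a groove 14 mm high where the lugs turn. Inside, a sprung plate, its top 44 mm below the rim at rest. The locked cartridge has its bottom 50 mm below the rim. At the start the plug sits here.
- slot (a point): The +x slot of the two (the other is opposite), middle of its opening at rim level, 41.5 mm from the mount's axis: 25 mm wide, reaching from the bore to 50 mm from the axis, open through the lip. From the slots the lugs turn only clockwise seen from above, to fixed stops at a quarter turn.
- recess (a point): The +y recess of the two (the other is opposite), 41.5 mm from the mount's axis, hidden under the lip, this point at its ceiling, 6 mm below the rim: 25 mm wide, 6 mm deep, open downwards. At the end of the quarter turn the spring lifts the lugs into these recesses; that is the click and the lock.
- presser_plate (a joint): Travel of the sprung plate, m: 0 at rest, grows downwards. Spring 4 N plus 0.6 N per mm. At 0 the cartridge rests on it with its lug tops level with the rim, in the slots. Lugs clear the lip and can turn from 0.012 to 0.018 (bottom stop); 0.015 is right. About 0.006 when locked.
- filter_center (a point): Centre (53.5 mm above its underside) of the lugged white cartridge, upright on the bench: cylinder 64 mm wide, 75 high, on top an upright bar handle 60 long (along x), 16 wide, 32 high; 107 mm in all. Steel lugs at +x and -x in line with the handle, 20 mm wide, 36 to 44 mm above the underside, reaching 47 mm from the axis. Same after a half turn. 0.25 kg.
- spare_center (a point): Centre (66 mm above its underside) of a second white cartridge, of the same diameter and handle but 25 mm taller (132 mm in all) and without lugs; it does not fit and must stay where it is.
- plug_center (a point): Centre (32.5 mm above its underside) of the black dust plug in the mount: spigot 60 mm wide, 25 long, loose in the bore, under a disc 92 mm wide, 8 thick, that lies on the rim; on top an upright bar handle 54 long (along x), 16 wide, 32 high; 65 mm high in all. Lifts straight out. 0.15 kg.
- tray_in (a point): Centre of the inner floor (5 mm above the bench) of the fixed, empty plywood tray, outside 170 x 170 mm, 35 mm high, walls 5 mm; x and y along its sides.
- glue: Grey glue bottle, 60 mm in diameter, 150 mm high, standing among the cartridges; origin at its underside. Leave alone.
- jar: Clear jar with steel lid, 68 mm in diameter, 85 mm high, standing among the cartridges; origin at its underside. Leave alone.
- sander: Wooden sanding block with cork sole, 115 x 60 x 38 mm; origin at its underside. Leave alone.
- offcut: Wood offcut, 60 x 190 x 35 mm; origin at its underside. Leave alone.
- brush: Brush, 190 mm long, lying on the bench. Leave alone.
- mallet: Wooden mallet lying on the bench, head 70 x 120 x 60 mm, handle 140 mm towards its -x; origin under the head. Leave alone.
- tape: Roll of tape, 100 mm in diameter, 25 mm high, lying flat. Leave alone.
- tin: Steel tin, 80 mm in diameter, 110 mm high; origin at its underside. Leave alone.
Things that resemble listed ones, but are neither listed nor needed, are in the scene too. Leave any purple look-alike of the part that bears plug_center alone. What is shaped like the part that bears tray_in but yellow is not meant.

How it is judged:
By the outcome, as a careful person would: the job done as asked, in the order asked, and still so for the second after the job is handed in, with the robot touching nothing.
It also fails if it takes over 72 s, if anything falls off the work surface, if the arm or the gripper's body presses on something with over 40 N, if the wrist force passes 120 N, or if a joint passes its speed limit or range.

ROBOT

A 7-joint arm with a two-finger parallel gripper is mounted at the origin on the work surface. World frame = base frame: x ahead of the robot, y to its left, z up, the work surface at z = 0. Lengths are in m, angles in degrees, forces in N, time in s.
With the tool pointing down it reaches from about 0.4 to 0.75 m from the base axis. Payload 19.5 kg.
Tool frame: the origin (TCP) lies at the very end of the fingers, on their centre line; the grasp point (between the pads) lies 19 mm behind it; x points along the fingers, y is the direction in which the jaws open and shut, and the axes are right-handed (so a half turn about x gives the same grasp; the last joint's range is limited). The gripper opens to 85 mm and grips with 20 to 120 N. Pads are 22 mm wide; open, the fingers measure 114 mm over their backs; the gripper's body (76 mm by 85 mm) begins 54 mm behind the grasp point. The pads swing forward as they close: fully open they stand 13 mm farther back than shut.
Start: joints at [-76.702, 40.479, -1.581, 85.061, 1.261, 54.483, -4.326], TCP at [0.155, 0.554, 0.231] pointing down, gripper open.
Joint ranges: [-155.06, 155.06], [-18.47, 123.98], [-90, 86.84], [0, 140.48], [-83.41, 263.41], [0, 116], [-161.91, 161.91]. Speed limits (degrees/s): [108.29, 108.29, 147.25, 147.25, 172.46, 172.46, 172.46].

INTERFACE

Orientations are given as a 3x3 rotation matrix whose columns are the frame's x, y, z axes.
In Python, from workcell import arm, imaging, workorder gives the robot as it stands.
- The arm moves only by the tool apply_moves, never from a script. Its argument "increments" is a list of rows, each an object of numbers: "fingers": the finger opening in mm, from 0 to 85.4; "x", "y", "z": the shift along the tool's x, y, z in mm; "roll": the turn about the tool's x in degrees. A call has exactly 10 rows; each row shifts and turns the pose as measured when the row begins, along the tool's axes as they then stand; what a row does not reach is not made up. A row lasts 1/8 s, in which the tool goes at most 62.5 mm and 10.7 degrees, less where a joint would pass 70% of its speed; a pose out of reach is approached as far as the arm can. A call is refused whole if a number of a shift passes 62.5 or a number of a turn 10.7, either way. A call with a gripper value outside its range is refused whole. The fingers move at their own pace and stop on an object; "grip_force" is the grip in N (left out, the last holds). Time passes only in rows, so rows that do not move let the fingers close, or fill a call up. It gives the time, the measured TCP pose, the force and the opening at its end, in the units of the state.
- arm.read_state(): the state, without advancing time (a new reading comes with each control period).
- imaging.read_camera(name): name is "side" or "top"; returns a dict with "color" (420x560x3 uint8, red, green, blue), "range_z" (420x560 float32, m along the optical axis (not along the pixel's ray), 0 where there is no reading), "mtx" (3x3 intrinsics, pixels), "eye" and "orientation" of the camera in the world. Camera axes: x right, y down, z forward; pixel columns grow to the right and rows downward; lengths in m; the calibration is good to about 2 mm. A picture is of the moment at which its call begins.
- workorder.close_job(): hands the job in, once; it reports no verdict.
The state is a dict: "time": time; "qpos": joint angles; "qd": joint speeds; "tau": joint torques, N m; "tcp_pos": TCP position; "ee_rot": TCP orientation; "contact_force": force on the tool from outside, world axes, zero at the start; "ft_torque": the same for the moment, N m; "opening": finger opening in m.
Only numpy, scipy, OpenCV 4.12 (cv2) and the standard library are available. Lean on these libraries where they do the work, as an engineer would, in place of code of your own. Each camera call takes 0.05 s, during which the arm holds its last target.

## Working session

There is one attempt and no reset: what is moved stays moved. The work goes in short steps, Python scripts to look and compute and a tool call to move; the robot and the scene stay as the last step left them, time stands still between calls to the robot, and variables do not carry over. Pictures are saved under pics/ and viewed, and the job is handed in when it is done.

Besides the shell and the picture viewer there is one more tool, called after "Request:" as name(argument=value, ...) on one line, values as JSON. apply_moves: Moves the arm, as the interface text tells. Its arguments: {"type":"object","properties":{"increments":{"type":"array","items":{"type":"object","properties":{"fingers":{"type":"number"},"x":{"type":"number"},"y":{"type":"number"},"z":{"type":"number"},"roll":{"type":"number"}}}},"grip_force":{"type":"number"}},"required":["increments"]}

```bash
mkdir -p pics; ls
cat > h.py <<'E'
import numpy as np, cv2
from workcell import arm, imaging, workorder
def grab(n):
    c=imaging.read_camera(n); return c
def cloud(c):
    K=np.array(c['mtx']);R=np.array(c['orientation']);e=np.array(c['eye']);Z=c['range_z']
    v,u=np.mgrid[0:Z.shape[0],0:Z.shape[1]]
    P=np.stack([(u-K[0,2])/K[0,0]*Z,(v-K[1,2])/K[1,1]*Z,Z],-1)
    W=P@R.T+e; W[Z<=0]=np.nan
    return W
def ray(c,u,v,z):
    K=np.array(c['mtx']);R=np.array(c['orientation']);e=np.array(c['eye'])
    d=R@np.array([(u-K[0,2])/K[0,0],(v-K[1,2])/K[1,1],1]); return e+d*(z-e[2])/d[2]
def save(n,im): cv2.imwrite('pics/'+n+'.png',cv2.cvtColor(im,cv2.COLOR_RGB2BGR))
E
python3 - <<'E'
from h import *
for n in('top','side'):
    c=grab(n); save(n+'0',c['color']); np.savez(n+'0.npz',**c); print(c['mtx'],c['eye'],c['orientation'])
s=arm.read_state();print(s)
E
```

```text
pics
[[530.58901276   0.         276.55412585]
 [  0.         530.58901276 201.28261447]
 [  0.           0.           1.        ]] [ 0.17946907 -0.03109554  1.76133843] [[ 0.024107   -0.98062334  0.19441379]
 [-0.99970883 -0.02344293  0.00571616]
 [-0.00104777 -0.19449498 -0.98090295]]
[[537.00500629   0.         274.46765842]
 [  0.         537.00500629 209.34070781]
 [  0.           0.           1.        ]] [0.32528502 1.44367884 0.98498113] [[-0.99121017 -0.07466443  0.10921369]
 [-0.13218161  0.52450333 -0.84108518]
 [ 0.0055162  -0.84812822 -0.5297623 ]]
{'time': 0.1, 'qpos': array([-76.70285836,  40.50922292,  -1.58075097,  85.07991708,
         1.26284114,  54.48294916,  -4.32512754]), 'qd': array([-0.07288788, -0.08935766, -0.03669825, -0.12073374, -0.01429242,
        0.04480347,  0.03608194]), 'tau': array([ 3.03860317e-03, -8.84299135e+01,  1.23683162e+00, -2.36453015e+01,
        1.69863179e-02,  5.07278193e-03, -2.24309463e-05]), 'tcp_pos': array([0.15542495, 0.55336216, 0.23089328]), 'ee_rot': array([[-1.81052887e-04,  2.70358261e-01,  9.62759772e-01],
       [-9.38080065e-04,  9.62759318e-01, -2.70358310e-01],
       [-9.99999544e-01, -9.52094902e-04,  7.93073416e-05]]), 'contact_force': array([-0.21046819, -0.00507006, -0.31618235]), 'ft_torque': array([-0.01752948, -0.03512591,  0.01882337]), 'opening': 0.08510949684130377}
```

View pics/top0.png

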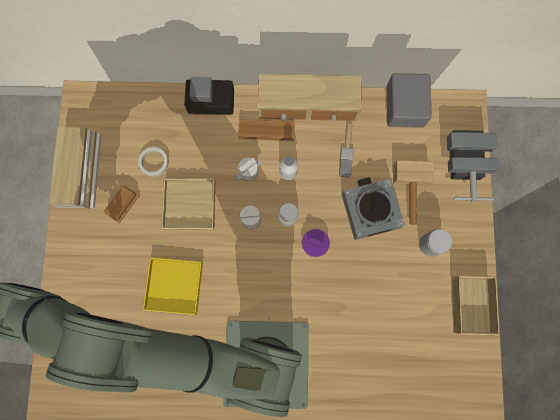

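View pics/side0.png

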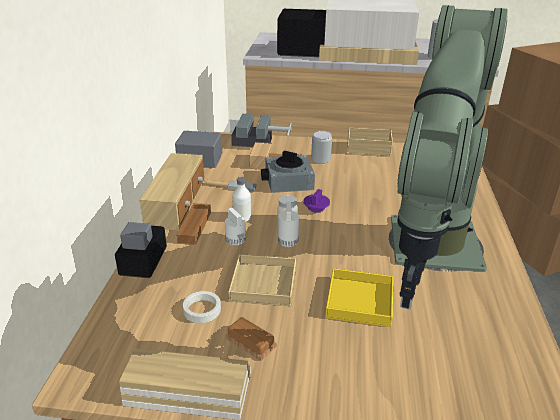

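Run:
```python
from h import *
T=dict(np.load('top0.npz'));S=dict(np.load('side0.npz'))
a=cv2.resize(T['color'][140:250,225:425],None,fx=4,fy=4,interpolation=cv2.INTER_CUBIC);save('cropT',a)
a=cv2.resize(S['color'][140:260,200:350],None,fx=5,fy=5,interpolation=cv2.INTER_CUBIC);save('cropS',a)
W=cloud(T)
for n,(u,v) in dict(cartA=(248,168),cartB=(250,216),glue=(288,168),jar=(288,214),mount=(374,206),plugH=(374,204),trayA=(188,203),trayB=(475,305),yellow=(173,285),purple=(316,243)).items():
    print(n,W[v,u].round(3), np.nanmax(W[v-12:v+13,u-12:u+13,2]).round(3))
```

```text
cartA [0.62  0.074 0.087] 0.12
cartB [0.454 0.06  0.131] 0.14
glue [ 0.616 -0.056  0.111] 0.158
jar [ 0.47  -0.059  0.092] 0.097
mount [ 0.495 -0.327  0.128] 0.128
plugH [ 0.502 -0.327  0.128] 0.128
trayA [0.515 0.278 0.003] 0.02
trayB [ 0.2   -0.673  0.006] 0.018
yellow [0.24  0.311 0.006] 0.019
purple [ 0.381 -0.15   0.074] 0.076
```

View pics/cropT.png

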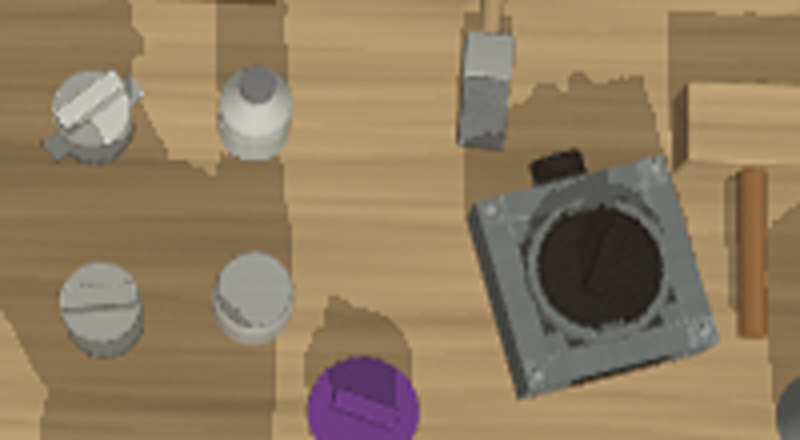

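View pics/cropS.png

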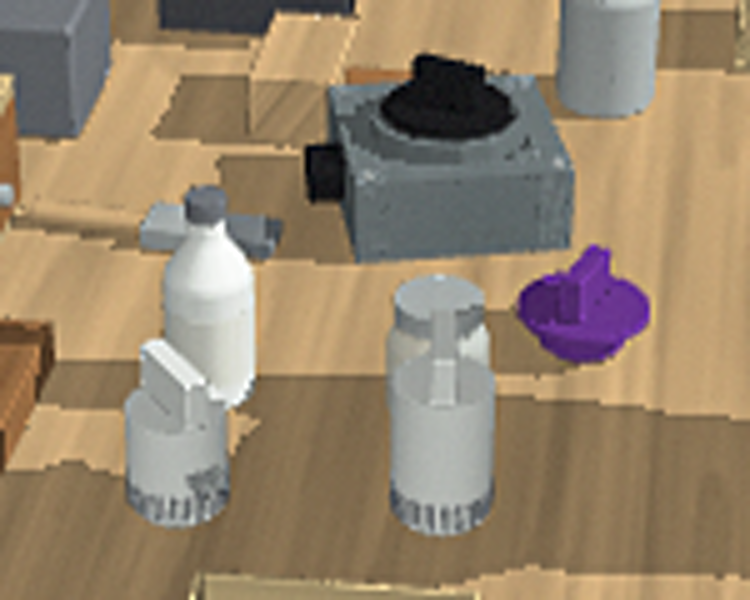

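```bash
cat > m.py <<'E'
from h import *
def band(W,cx,cy,r,z0,z1):
    m=(np.hypot(W[...,0]-cx,W[...,1]-cy)<r)&(W[...,2]>z0)&(W[...,2]<z1); return m
def rect(W,m,lab,c=None,z=None):
    m8=m.astype(np.uint8); n,l,st,_=cv2.connectedComponentsWithStats(m8)
    if n<2: print(lab,'none');return
    k=1+np.argmax(st[1:,4]); mm=l==k
    P=W[mm][:,:2].astype(np.float32)
    if z is not None:
        v,u=np.nonzero(mm); P=np.array([ray(c,a,b,z)[:2] for a,b in zip(u,v)],np.float32)
    (x,y),(w,h),a=cv2.minAreaRect(P)
    if w<h: a+=90;w,h=h,w
    print(lab,'ctr',round(x,4),round(y,4),'size',round(w*1000),round(h*1000),'ang',round(a%180,1),'n',mm.sum(),'zmed',np.median(W[mm][:,2]).round(4))
    return x,y,a
E
python3 - <<'E'
from m import *
T=dict(np.load('top0.npz'));S=dict(np.load('side0.npz'))
W=cloud(T);V=cloud(S)
print('bench z',np.nanmedian(W[250:300,80:130,2]), 'side',np.nanmedian(V[330:380,280:380,2]))
for X,c,n in((W,T,'T'),(V,S,'S')):
    rect(X,band(X,.497,-.327,.16,.055,.3),n+' case',c)
    rect(X,band(X,.497,-.327,.14,.058,.072),n+' casetop',c,.066)
    rect(X,band(X,.497,-.327,.07,.082,.095),n+' disc',c,.088)
    rect(X,band(X,.497,-.327,.07,.110,.16),n+' plughandle',c,.12)
    rect(X,band(X,.62,.08,.06,.098,.16),n+' A handle',c,.107)
    rect(X,band(X,.62,.08,.06,.065,.16),n+' A cyl',c)
    rect(X,band(X,.45,.06,.06,.123,.16),n+' B handle',c,.132)
    rect(X,band(X,.515,.278,.15,.012,.3),n+' tray',c)
    rect(X,band(X,.515,.278,.15,.027,.3),n+' traytop',c,.035)
    rect(X,band(X,.2,-.673,.15,.012,.3),n+' tray2',c)
    rect(X,band(X,.24,.311,.15,.012,.3),n+' yellow',c)
    rect(X,band(X,.6,.0,.0,.012,.3),n+' ',c)
for (u,v) in [(364,182),(345,210),(400,195),(365,190)]: print(u,v,W[v,u].round(3))
E
```

```text
bench z 0.00033792736861326667 side -0.0005467200200401368
T case ctr 0.5078 -0.3355 size 175 163 ang 15.4 n 2394 zmed 0.0708
T casetop ctr 0.5033 -0.3356 size 167 163 ang 15.8 n 1219 zmed 0.0659
T disc ctr 0.503 -0.3388 size 111 109 ang 18.0 n 559 zmed 0.0874
T plughandle ctr 0.501 -0.3342 size 56 17 ang 159.9 n 93 zmed 0.1197
T A handle ctr 0.6253 0.0774 size 61 19 ang 129.4 n 102 zmed 0.1064
T A cyl ctr 0.6257 0.0782 size 64 61 ang 41.4 n 303 zmed 0.0797
T B handle ctr 0.4608 0.0633 size 57 17 ang 95.8 n 104 zmed 0.1315
T tray ctr 0.5069 0.2729 size 172 171 ang 91.2 n 485 zmed 0.031
T traytop ctr 0.5062 0.2725 size 171 169 ang 91.4 n 305 zmed 0.0338
T tray2 ctr 0.2032 -0.6593 size 185 127 ang 1.2 n 1084 zmed 0.0519
T yellow ctr 0.2377 0.3083 size 172 170 ang 86.2 n 494 zmed 0.0324
T  none
S case ctr 0.5196 -0.3519 size 228 184 ang 106.2 n 1051 zmed 0.0681
S casetop ctr 0.5056 -0.3301 size 188 168 ang 104.9 n 519 zmed 0.0645
S disc ctr 0.5027 -0.3149 size 93 87 ang 0.7 n 183 zmed 0.0869
S plughandle ctr 0.5019 -0.3201 size 54 34 ang 175.5 n 54 zmed 0.1164
S A handle ctr 0.6246 0.0895 size 68 21 ang 128.9 n 79 zmed 0.1048
S A cyl ctr 0.6257 0.0878 size 61 59 ang 2.4 n 295 zmed 0.0794
S B handle ctr 0.4603 0.0753 size 69 15 ang 96.6 n 74 zmed 0.1306
S tray ctr 0.5075 0.277 size 181 171 ang 90.8 n 1037 zmed 0.0264
S traytop ctr 0.5067 0.283 size 179 170 ang 91.0 n 488 zmed 0.0325
S tray2 ctr 0.1996 -0.6569 size 180 150 ang 0.0 n 1070 zmed 0.0431
S yellow ctr 0.238 0.3145 size 179 169 ang 86.8 n 1094 zmed 0.0268
S  none
364 182 [ 0.589 -0.308  0.057]
345 210 [ 0.505 -0.253 -0.003]
400 195 [ 0.56  -0.439  0.001]
365 190 [ 0.559 -0.308  0.073]
```

```bash
cat >> h.py <<'E'
def st():
    s=arm.read_state();R=s['ee_rot']
    print('t',round(s['time'],2),'tcp',(s['tcp_pos']*1000).round(1),'jaw',round(np.degrees(np.arctan2(R[1,1],R[0,1])),2),'tilt',R[:2,0].round(4),'open',round(s['opening']*1000,1),'F',s['contact_force'].round(1),'M',s['ft_torque'].round(2),'q',s['qpos'].round(0))
    return s
def plan(wps,s=None):
    """wps: list of (x,y,z mm, jaw deg or None, nrows) -> tool increments, assuming x down"""
    s=s or st(); p=s['tcp_pos']*1000; R=s['ee_rot']; a=np.degrees(np.arctan2(R[1,1],R[0,1]))
    for x,y,z,j,n in wps:
        d=(np.array([x,y,z])-p)/n; da=0 if j is None else (j-a)/n
        for i in range(n):
            t=np.radians(a); Y=np.array([np.cos(t),np.sin(t)]);Z=np.array([np.sin(t),-np.cos(t)])
            print('x %.1f y %.1f z %.1f roll %.2f'%(-d[2],d[:2]@Y,d[:2]@Z,-da)); a+=da
        p=np.array([x,y,z])
E
python3 - <<'E'
from h import *
plan([(450,150,240,70,10),(501,-334,240,70,10)])
E
```

```text
t 0.1 tcp [155.4 553.4 230.9] jaw 74.31 tilt [-0.0002 -0.0009] open 85.1 F [-0.2 -0.  -0.3] M [-0.02 -0.04  0.02] q [-77.  41.  -2.  85.   1.  54.  -4.]
x -0.9 y -30.9 z 39.3 roll 0.43
x -0.9 y -30.6 z 39.5 roll 0.43
x -0.9 y -30.3 z 39.7 roll 0.43
x -0.9 y -30.0 z 40.0 roll 0.43
x -0.9 y -29.7 z 40.2 roll 0.43
x -0.9 y -29.4 z 40.4 roll 0.43
x -0.9 y -29.1 z 40.6 roll 0.43
x -0.9 y -28.8 z 40.8 roll 0.43
x -0.9 y -28.5 z 41.1 roll 0.43
x -0.9 y -28.1 z 41.3 roll 0.43
x -0.0 y -43.7 z 21.3 roll -0.00
x -0.0 y -43.7 z 21.3 roll -0.00
x -0.0 y -43.7 z 21.3 roll -0.00
x -0.0 y -43.7 z 21.3 roll -0.00
x -0.0 y -43.7 z 21.3 roll -0.00
x -0.0 y -43.7 z 21.3 roll -0.00
x -0.0 y -43.7 z 21.3 roll -0.00
x -0.0 y -43.7 z 21.3 roll -0.00
x -0.0 y -43.7 z 21.3 roll -0.00
x -0.0 y -43.7 z 21.3 roll -0.00
```

Identification, in top-view pixels:
- **Cartridges:** the one at (248,168) shows two lugs and a top at about 0.107 m, so it is the one wanted. The one at (250,216) is 0.132 m high with no lugs, so it is the spare.
- **Trays:** the one at (188,203) is plywood, 171x171 mm and 35 mm high, so it fits. (475,305) is a 185x127 mm crate and (173,285) is yellow; neither is meant.
- **Plugs:** the black one at (374,206) in the mount is meant. The purple one at (316,243) is the look-alike.

The enlarged crops confirm these. Next I move over the plug.

Request:
apply_moves(increments=[{"x": -1, "y": -31, "z": 39, "roll": 0.4, "fingers": 85}, {"x": -1, "y": -31, "z": 39, "roll": 0.4}, {"x": -1, "y": -30, "z": 40, "roll": 0.4}, {"x": -1, "y": -30, "z": 40, "roll": 0.4}, {"x": -1, "y": -30, "z": 40, "roll": 0.4}, {"x": -1, "y": -29, "z": 40, "roll": 0.4}, {"x": -1, "y": -29, "z": 41, "roll": 0.4}, {"x": -1, "y": -29, "z": 41, "roll": 0.4}, {"x": -1, "y": -28, "z": 41, "roll": 0.4}, {"x": -1, "y": -28, "z": 41, "roll": 0.4}])

```text
schema error: expected keys fingers, x, y, z, roll
```

Run:
```python
from h import *
plan([(501,-334,240,70,10)])
```

```text
t 0.1 tcp [155.4 553.4 230.9] jaw 74.31 tilt [-0.0002 -0.0009] open 85.1 F [-0.2 -0.  -0.3] M [-0.02 -0.04  0.02] q [-77.  41.  -2.  85.   1.  54.  -4.]
x -0.9 y -76.1 z 57.3 roll 0.43
x -0.9 y -75.7 z 57.8 roll 0.43
x -0.9 y -75.2 z 58.4 roll 0.43
x -0.9 y -74.8 z 59.0 roll 0.43
x -0.9 y -74.3 z 59.5 roll 0.43
x -0.9 y -73.9 z 60.1 roll 0.43
x -0.9 y -73.4 z 60.6 roll 0.43
x -0.9 y -73.0 z 61.2 roll 0.43
x -0.9 y -72.5 z 61.7 roll 0.43
x -0.9 y -72.0 z 62.3 roll 0.43
```

All keys are needed in each row.

Request:
apply_moves(increments=[{"x": -1, "y": -31, "z": 39, "roll": 0.4, "fingers": 85}, {"x": -1, "y": -31, "z": 39, "roll": 0.4, "fingers": 85}, {"x": -1, "y": -30, "z": 40, "roll": 0.4, "fingers": 85}, {"x": -1, "y": -30, "z": 40, "roll": 0.4, "fingers": 85}, {"x": -1, "y": -30, "z": 40, "roll": 0.4, "fingers": 85}, {"x": -1, "y": -29, "z": 40, "roll": 0.4, "fingers": 85}, {"x": -1, "y": -29, "z": 41, "roll": 0.4, "fingers": 85}, {"x": -1, "y": -29, "z": 41, "roll": 0.4, "fingers": 85}, {"x": -1, "y": -28, "z": 41, "roll": 0.4, "fingers": 85}, {"x": -1, "y": -28, "z": 41, "roll": 0.4, "fingers": 85}])

```text
time: 1.35
tcp_pos: [0.4566, 0.14, 0.2396]
ee_rot: [[-0.002, 0.333, 0.943], [-0.003, 0.943, -0.333], [-1.0, -0.003, -0.001]]
contact_force: [0.6, 0.7, 0.1]
opening: 0.0847
```

Run:
```python
from h import *
plan([(501,-334,240,70,10)])
```

```text
t 1.35 tcp [456.6 140.  239.6] jaw 70.53 tilt [-0.0023 -0.0027] open 84.7 F [0.6 0.7 0.1] M [ 0.04  0.   -0.03] q [-18.  32.  -5. 104.   4.  45.  45.]
x -0.0 y -43.2 z 20.0 roll 0.05
x -0.0 y -43.2 z 20.0 roll 0.05
x -0.0 y -43.2 z 20.1 roll 0.05
x -0.0 y -43.2 z 20.1 roll 0.05
x -0.0 y -43.1 z 20.1 roll 0.05
x -0.0 y -43.1 z 20.2 roll 0.05
x -0.0 y -43.1 z 20.2 roll 0.05
x -0.0 y -43.1 z 20.3 roll 0.05
x -0.0 y -43.1 z 20.3 roll 0.05
x -0.0 y -43.0 z 20.3 roll 0.05
```

Request:
apply_moves(increments=[{"x": 0, "y": -43, "z": 20, "roll": 0, "fingers": 85}, {"x": 0, "y": -43, "z": 20, "roll": 0, "fingers": 85}, {"x": 0, "y": -43, "z": 20, "roll": 0, "fingers": 85}, {"x": 0, "y": -43, "z": 20, "roll": 0, "fingers": 85}, {"x": 0, "y": -43, "z": 20, "roll": 0, "fingers": 85}, {"x": 0, "y": -43, "z": 20, "roll": 0, "fingers": 85}, {"x": 0, "y": -43, "z": 20, "roll": 0, "fingers": 85}, {"x": 0, "y": -43, "z": 20, "roll": 0, "fingers": 85}, {"x": 0, "y": -43, "z": 20, "roll": 0, "fingers": 85}, {"x": 0, "y": -43, "z": 20, "roll": 0.5, "fingers": 85}])

```text
time: 2.6
tcp_pos: [0.5017, -0.348, 0.2389]
ee_rot: [[-0.005, 0.342, 0.94], [-0.001, 0.94, -0.342], [-1.0, -0.003, -0.004]]
contact_force: [0.5, 0.2, 0.4]
opening: 0.0851
```

Run:
```python
from h import *
plan([(501,-334,170,70,2),(501,-334,93,70,8)])
```

```text
t 2.6 tcp [ 501.7 -348.   238.9] jaw 69.99 tilt [-0.0046 -0.0011] open 85.1 F [0.5 0.2 0.4] M [0.04 0.03 0.06] q [36. 44. -9. 76.  7. 61. 96.]
x 34.4 y 6.5 z -2.7 roll -0.01
x 34.4 y 6.5 z -2.7 roll -0.01
x 9.6 y 0.0 z 0.0 roll -0.00
x 9.6 y 0.0 z 0.0 roll -0.00
x 9.6 y 0.0 z 0.0 roll -0.00
x 9.6 y 0.0 z 0.0 roll -0.00
x 9.6 y 0.0 z 0.0 roll -0.00
x 9.6 y 0.0 z 0.0 roll -0.00
x 9.6 y 0.0 z 0.0 roll -0.00
x 9.6 y 0.0 z 0.0 roll -0.00
```

Request:
apply_moves(increments=[{"x": 10, "y": 8, "z": -3, "roll": 0, "fingers": 85}, {"x": 30, "y": 5, "z": -2, "roll": 0, "fingers": 85}, {"x": 30, "y": 0, "z": 0, "roll": 0, "fingers": 85}, {"x": 25, "y": 0, "z": 0, "roll": 0, "fingers": 85}, {"x": 20, "y": 0, "z": 0, "roll": 0, "fingers": 85}, {"x": 15, "y": 0, "z": 0, "roll": 0, "fingers": 85}, {"x": 8, "y": 0, "z": 0, "roll": 0, "fingers": 85}, {"x": 4, "y": 0, "z": 0, "roll": 0, "fingers": 85}, {"x": 0, "y": 0, "z": 0, "roll": 0, "fingers": 85}, {"x": 0, "y": 0, "z": 0, "roll": 0, "fingers": 85}])

```text
time: 3.85
tcp_pos: [0.5, -0.3331, 0.091]
ee_rot: [[-0.006, 0.343, 0.939], [0.001, 0.939, -0.343], [-1.0, -0.001, -0.005]]
contact_force: [0.2, -0.1, 0.1]
opening: 0.0851
```

Run:
```python
from h import *
plan([(501,-334,93,70,1)])
c=grab('top');save('t1',cv2.resize(c['color'][140:250,325:425],None,fx=5,fy=5))
```

```text
t 3.85 tcp [ 500.  -333.1   91. ] jaw 69.91 tilt [-0.0056  0.0006] open 85.1 F [ 0.2 -0.1  0.1] M [-0.    0.01  0.02] q [34. 53. -7. 87.  9. 40. 93.]
x -2.0 y -0.5 z 1.2 roll -0.09
```

View pics/t1.png

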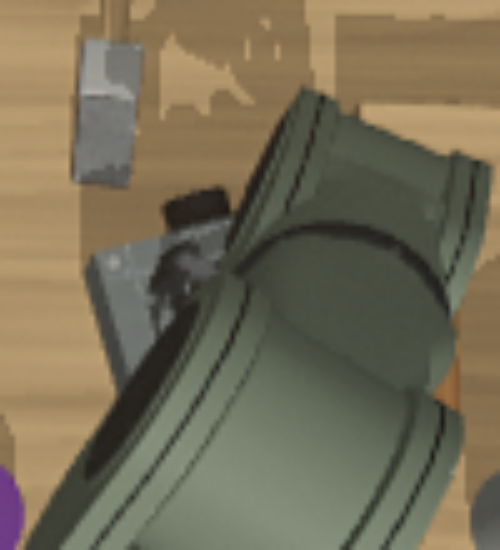

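The arm hides the mount from above. The pose matches the plan, so I close on the plug handle.

Request:
apply_moves(increments=[{"x": -2, "y": 0, "z": 1, "roll": 0, "fingers": 60}, {"x": 0, "y": 0, "z": 0, "roll": 0, "fingers": 40}, {"x": 0, "y": 0, "z": 0, "roll": 0, "fingers": 20}, {"x": 0, "y": 0, "z": 0, "roll": 0, "fingers": 5}, {"x": 0, "y": 0, "z": 0, "roll": 0, "fingers": 5}, {"x": 0, "y": 0, "z": 0, "roll": 0, "fingers": 5}, {"x": 0, "y": 0, "z": 0, "roll": 0, "fingers": 5}, {"x": 0, "y": 0, "z": 0, "roll": 0, "fingers": 5}, {"x": 0, "y": 0, "z": 0, "roll": 0, "fingers": 5}, {"x": 0, "y": 0, "z": 0, "roll": 0, "fingers": 5}], grip_force=60)

```text
time: 5.15
tcp_pos: [0.5013, -0.3337, 0.094]
ee_rot: [[-0.005, 0.344, 0.939], [-0.0, 0.939, -0.344], [-1.0, -0.002, -0.004]]
contact_force: [0.7, -0.2, 1.1]
opening: 0.015
```

Run:
```python
from h import *
plan([(500,-333,150,None,4),(480,-250,250,None,3),(440,-100,250,None,3)])
```

```text
t 5.15 tcp [ 501.3 -333.7   94. ] jaw 69.9 tilt [-0.0045 -0.    ] open 15.0 F [ 0.7 -0.2  1.1] M [ 0.03 -0.   -0.06] q [34. 53. -7. 87.  9. 41. 93.]
x -14.0 y 0.1 z -0.4 roll 0.00
x -14.0 y 0.1 z -0.4 roll 0.00
x -14.0 y 0.1 z -0.4 roll 0.00
x -14.0 y 0.1 z -0.4 roll 0.00
x -33.3 y 23.7 z -15.8 roll 0.00
x -33.3 y 23.7 z -15.8 roll 0.00
x -33.3 y 23.7 z -15.8 roll 0.00
x -0.0 y 42.4 z -29.7 roll 0.00
x -0.0 y 42.4 z -29.7 roll 0.00
x -0.0 y 42.4 z -29.7 roll 0.00
```

Request:
apply_moves(increments=[{"x": -10, "y": 0, "z": 0, "roll": 0, "fingers": 5}, {"x": -20, "y": 0, "z": 0, "roll": 0, "fingers": 5}, {"x": -30, "y": 0, "z": 0, "roll": 0, "fingers": 5}, {"x": -35, "y": 0, "z": 0, "roll": 0, "fingers": 5}, {"x": -35, "y": 15, "z": -5, "roll": 0, "fingers": 5}, {"x": -20, "y": 35, "z": -12, "roll": 0, "fingers": 5}, {"x": -5, "y": 45, "z": -16, "roll": 0, "fingers": 5}, {"x": 0, "y": 45, "z": -16, "roll": 0, "fingers": 5}, {"x": 0, "y": 45, "z": -16, "roll": 0, "fingers": 5}, {"x": 0, "y": 45, "z": -16, "roll": 0, "fingers": 5}])

```text
time: 6.4
tcp_pos: [0.504, -0.0854, 0.2589]
ee_rot: [[-0.002, 0.349, 0.937], [-0.001, 0.937, -0.349], [-1.0, -0.001, -0.001]]
contact_force: [0.2, 0.4, -1.1]
opening: 0.0152
```

Run:
```python
from h import *
s=st()
for n in('top','side'):
    c=grab(n); save(n+'2',c['color']); np.savez(n+'2.npz',**c)
plan([(507,273,250,None,10)])
```

```text
t 6.4 tcp [504.  -85.4 258.9] jaw 69.6 tilt [-0.0019 -0.0009] open 15.2 F [ 0.2  0.4 -1.1] M [ 0.06 -0.13 -0.08] q [10. 33. -7. 95.  5. 52. 70.]
t 6.5 tcp [504.4 -81.8 259.1] jaw 69.97 tilt [-0.0016  0.0013] open 15.2 F [ 0.1 -1.  -2.1] M [-0.09  0.02 -0.01] q [10. 33. -8. 95.  5. 52. 70.]
x 0.9 y 33.4 z -11.9 roll 0.00
x 0.9 y 33.4 z -11.9 roll 0.00
x 0.9 y 33.4 z -11.9 roll 0.00
x 0.9 y 33.4 z -11.9 roll 0.00
x 0.9 y 33.4 z -11.9 roll 0.00
x 0.9 y 33.4 z -11.9 roll 0.00
x 0.9 y 33.4 z -11.9 roll 0.00
x 0.9 y 33.4 z -11.9 roll 0.00
x 0.9 y 33.4 z -11.9 roll 0.00
x 0.9 y 33.4 z -11.9 roll 0.00
```

View pics/top2.png

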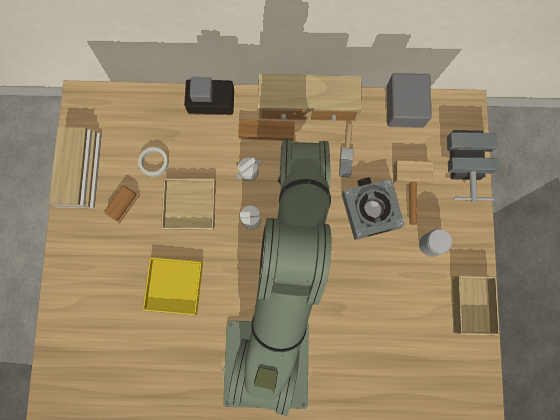

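View pics/side2.png

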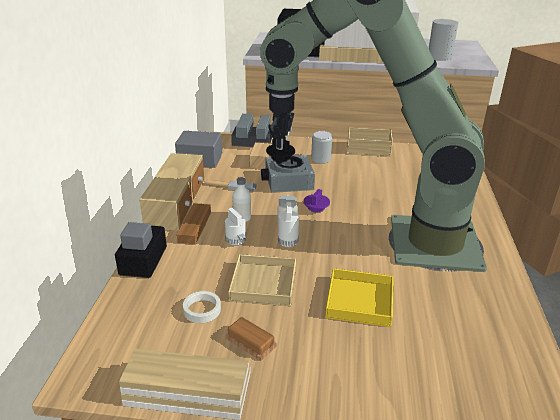

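The plug is out and hangs level in the gripper in the side view at about (282,155). The open mount is visible in the top view at (374,207). I carry the plug to the tray.

Request:
apply_moves(increments=[{"x": 0, "y": 25, "z": -9, "roll": 0, "fingers": 5}, {"x": 0, "y": 40, "z": -14, "roll": 0, "fingers": 5}, {"x": 0, "y": 45, "z": -16, "roll": 0, "fingers": 5}, {"x": 0, "y": 45, "z": -16, "roll": 0, "fingers": 5}, {"x": 0, "y": 45, "z": -16, "roll": 0, "fingers": 5}, {"x": 0, "y": 45, "z": -16, "roll": 0, "fingers": 5}, {"x": 0, "y": 40, "z": -14, "roll": 0, "fingers": 5}, {"x": 10, "y": 25, "z": -9, "roll": 0, "fingers": 5}, {"x": 10, "y": 10, "z": -4, "roll": 0, "fingers": 5}, {"x": 10, "y": 0, "z": 0, "roll": 0, "fingers": 5}])

```text
time: 7.75
tcp_pos: [0.5071, 0.2664, 0.2334]
ee_rot: [[0.003, 0.345, 0.939], [0.001, 0.939, -0.345], [-1.0, 0.002, 0.002]]
contact_force: [0.3, -0.5, -1.2]
opening: 0.0149
```

Run:
```python
from h import *
plan([(507,273,40,None,10)])
T=dict(np.load('top2.npz'))
save('mnt',cv2.resize(T['color'][165:250,330:420],None,fx=8,fy=8,interpolation=cv2.INTER_CUBIC)[:600,:])
```

```text
t 7.75 tcp [507.1 266.4 233.4] jaw 69.85 tilt [0.0027 0.0012] open 14.9 F [ 0.3 -0.5 -1.2] M [-0.05  0.    0.03] q [-28.  40.  -5.  85.   4.  54.  35.]
x 19.3 y 0.6 z -0.2 roll 0.00
x 19.3 y 0.6 z -0.2 roll 0.00
x 19.3 y 0.6 z -0.2 roll 0.00
x 19.3 y 0.6 z -0.2 roll 0.00
x 19.3 y 0.6 z -0.2 roll 0.00
x 19.3 y 0.6 z -0.2 roll 0.00
x 19.3 y 0.6 z -0.2 roll 0.00
x 19.3 y 0.6 z -0.2 roll 0.00
x 19.3 y 0.6 z -0.2 roll 0.00
x 19.3 y 0.6 z -0.2 roll 0.00
```

View pics/mnt.png

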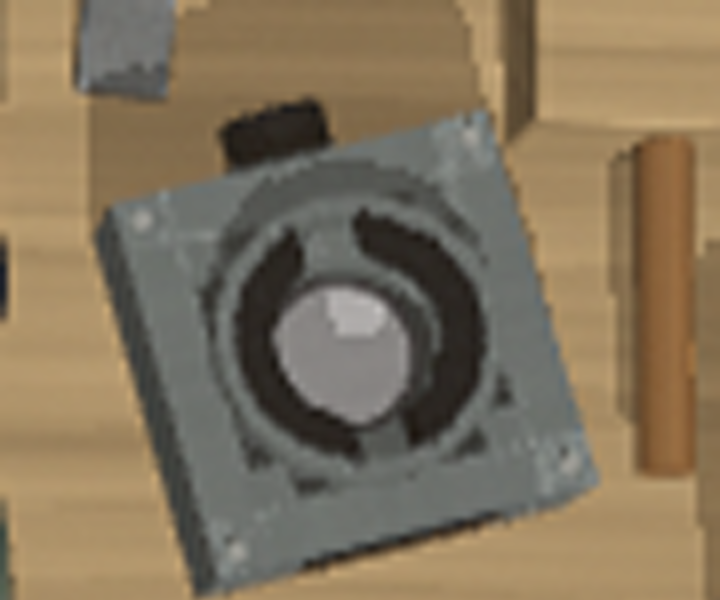

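Request:
apply_moves(increments=[{"x": 10, "y": 4, "z": -1, "roll": 0, "fingers": 5}, {"x": 25, "y": 3, "z": -1, "roll": 0, "fingers": 5}, {"x": 35, "y": 0, "z": 0, "roll": 0, "fingers": 5}, {"x": 35, "y": 0, "z": 0, "roll": 0, "fingers": 5}, {"x": 30, "y": 0, "z": 0, "roll": 0, "fingers": 5}, {"x": 22, "y": 0, "z": 0, "roll": 0, "fingers": 5}, {"x": 14, "y": 0, "z": 0, "roll": 0, "fingers": 5}, {"x": 8, "y": 0, "z": 0, "roll": 0, "fingers": 5}, {"x": 3, "y": 0, "z": 0, "roll": 0, "fingers": 5}, {"x": 0, "y": 0, "z": 0, "roll": 0, "fingers": 5}])

```text
time: 9.0
tcp_pos: [0.5113, 0.2663, 0.0451]
ee_rot: [[0.005, 0.354, 0.935], [-0.0, 0.935, -0.354], [-1.0, 0.002, 0.005]]
contact_force: [0.5, -0.1, -1.0]
opening: 0.0151
```

Run:
```python
from h import *
plan([(507,273,45,None,1)])
c=grab('side'); save('side3',cv2.resize(c['color'][200:330,200:340],None,fx=4,fy=4))
T=dict(np.load('top2.npz'));h=cv2.cvtColor(T['color'],cv2.COLOR_RGB2HSV)
# dark groove pixels around the mouth
g=cv2.cvtColor(T['color'],cv2.COLOR_RGB2GRAY)
m=(g<62).astype(np.uint8); m[:190]=0;m[:,:355]=0;m[225:]=0;m[:,395:]=0
n,l,s,cc=cv2.connectedComponentsWithStats(m)
for k in range(1,n):
    if s[k,4]>15: print(s[k],cc[k],[ray(T,*cc[k],.08)[:2].round(4)])
P=[ray(T,u,v,.08)[:2] for v,u in np.argwhere(m)]
P=np.array(P,np.float32); print(cv2.minEnclosingCircle(P))
W=cloud(T)
for v in range(184,232,4): print(v,(W[v,350:400:4,2]*1000).round(0).astype(int))
```

```text
t 9.0 tcp [511.3 266.3  45.1] jaw 69.3 tilt [ 0.0053 -0.0003] open 15.1 F [ 0.5 -0.1 -1. ] M [ 0.01  0.02 -0.  ] q [-29.  56.  -3.  95.   6.  30.  33.]
x 0.1 y 4.7 z -6.4 roll 0.00
[374 191  17  30 223] [383.10313901 205.25560538] [array([ 0.5079, -0.3651])]
[359 194  17  28 159] [364.91823899 208.75471698] [array([ 0.495 , -0.3064])]
((0.5004145503044128, -0.3354215621948242), 0.06451056897640228)
184 [-1 -1 35 54 45 66 62 66 62 66 65  2 -2]
188 [ 2 66 68 69 63 72 65 72 72 62 69  2 -4]
192 [75 68 65 58 85 77 84 79 82 65 69 72 -2]
196 [66 68 24 80 83 56 59 81 76 78 72 64  2]
200 [73 63 84 82 83  9 -1 47 80 75 90 63 -4]
204 [62 72 82 80 34 36 38 37 55 82 70 66 70]
208 [65 62 78 80 37 35 37 32  9 77 76 68 65]
212 [70 63 82 84 25 29 29 38  6 84 78 66 69]
216 [58 66 61 75 80 82 39  9 81 76 80 68 62]
220 [39 73 69 67 84 88 86 56 79 80 59 61 70]
224 [17 61 68 63 60 77 80 84 62 61 66 69 64]
228 [ 5 65 73 62 68 62 63 63 67 73 65 63 25]
```

View pics/side3.png

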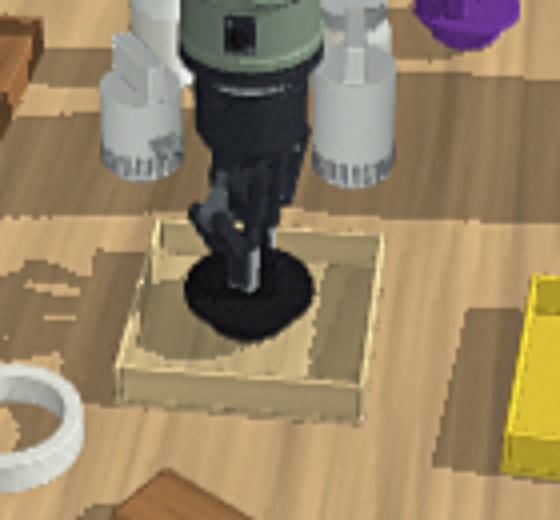

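Request:
apply_moves(increments=[{"x": 0, "y": 4, "z": -6, "roll": 0, "fingers": 5}, {"x": 1, "y": 1, "z": -1, "roll": 0, "fingers": 5}, {"x": 1, "y": 0, "z": 0, "roll": 0, "fingers": 5}, {"x": 0, "y": 0, "z": 0, "roll": 0, "fingers": 5}, {"x": 0, "y": 0, "z": 0, "roll": 0, "fingers": 16}, {"x": 0, "y": 0, "z": 0, "roll": 0, "fingers": 20}, {"x": 0, "y": 0, "z": 0, "roll": 0, "fingers": 30}, {"x": 0, "y": 0, "z": 0, "roll": 0, "fingers": 45}, {"x": 0, "y": 0, "z": 0, "roll": 0, "fingers": 50}, {"x": 0, "y": 0, "z": 0, "roll": 0, "fingers": 50}])

```text
time: 10.3
tcp_pos: [0.5067, 0.2744, 0.0442]
ee_rot: [[0.007, 0.353, 0.935], [0.001, 0.935, -0.354], [-1.0, 0.003, 0.006]]
contact_force: [-0.5, 0.0, 0.3]
opening: 0.0499
```

Run:
```python
from h import *
plan([(508,272,160,None,5),(626,79,220,39.4,5)])
T=dict(np.load('top2.npz'))
g=cv2.cvtColor(T['color'],cv2.COLOR_RGB2GRAY)
m=(g<62).astype(np.uint8); m[:190]=0;m[:,:355]=0;m[225:]=0;m[:,395:]=0
n,l,s,cc=cv2.connectedComponentsWithStats(m)
m=np.isin(l,[k for k in range(1,n) if s[k,4]>100])
P=np.array([ray(T,u,v,.08)[:2] for v,u in np.argwhere(m)],np.float32)
hull=cv2.convexHull(P)
print(cv2.minEnclosingCircle(P), cv2.fitEllipse(hull), cv2.minAreaRect(P))
from scipy.optimize import least_squares
h=hull[:,0]
f=lambda p:np.hypot(h[:,0]-p[0],h[:,1]-p[1])-p[2]
r=least_squares(f,[.503,-.335,.05],loss='soft_l1',f_scale=.001);print(r.x,np.abs(r.fun).max())
# slot angle: angular gaps
c=r.x[:2];d=P-c;rr=np.hypot(*d.T);a=np.degrees(np.arctan2(d[:,1],d[:,0]))
k=(rr>.040)&(rr<.049);print(np.histogram(a[k]%180,bins=36,range=(0,180))[0])
hh=np.histogram(a[k]%360,bins=90,range=(0,360))[0];print(hh)
```

```text
t 10.3 tcp [506.7 274.4  44.2] jaw 69.3 tilt [0.0071 0.0008] open 49.9 F [-0.5  0.   0.3] M [ 0.   -0.04  0.06] q [-30.  56.  -3.  95.   6.  29.  32.]
x -23.2 y -0.4 z 0.4 roll 0.00
x -23.2 y -0.4 z 0.4 roll 0.00
x -23.2 y -0.4 z 0.4 roll 0.00
x -23.2 y -0.4 z 0.4 roll 0.00
x -23.2 y -0.4 z 0.4 roll 0.00
x -12.0 y -27.8 z 35.7 roll 5.98
x -12.0 y -23.9 z 38.4 roll 5.98
x -12.0 y -19.8 z 40.7 roll 5.98
x -12.0 y -15.4 z 42.5 roll 5.98
x -12.0 y -10.9 z 43.9 roll 5.98
((0.5038365721702576, -0.3375898599624634), 0.05061836168169975) ((0.5035192966461182, -0.3373684585094452), (0.09802432358264923, 0.09968237578868866), 166.9080352783203) ((0.5033440589904785, -0.3373549282550812), (0.09841950982809067, 0.0964522510766983), 63.827945709228516)
[ 0.5034641  -0.33734541  0.0494506 ] 0.0016825837392108536
[2 0 0 0 2 2 5 7 6 6 7 7 6 6 7 6 9 8 6 6 7 6 8 5 8 6 5 6 7 7 6 7 5 8 6 6]
[2 0 0 0 0 0 0 0 2 3 2 2 4 2 3 2 3 2 3 2 3 3 3 3 3 3 3 2 3 2 3 3 2 2 3 2 3
 3 2 3 2 2 3 3 3 0 0 0 0 0 0 3 2 4 2 2 4 2 3 2 2 3 2 3 3 3 2 3 3 3 3 3 2 3
 2 4 2 1 3 2 3 2 3 2 4 2 1 3 3 3]
```

Request:
apply_moves(increments=[{"x": -10, "y": 0, "z": 0, "roll": 0, "fingers": 50}, {"x": -25, "y": 0, "z": 0, "roll": 0, "fingers": 50}, {"x": -35, "y": 0, "z": 0, "roll": 0, "fingers": 60}, {"x": -35, "y": 0, "z": 0, "roll": 0, "fingers": 70}, {"x": -25, "y": -10, "z": 15, "roll": 6, "fingers": 70}, {"x": -10, "y": -25, "z": 36, "roll": 6, "fingers": 70}, {"x": 0, "y": -24, "z": 40, "roll": 6, "fingers": 70}, {"x": 0, "y": -20, "z": 42, "roll": 6, "fingers": 70}, {"x": 0, "y": -14, "z": 40, "roll": 6, "fingers": 70}, {"x": 0, "y": -5, "z": 20, "roll": 0, "fingers": 70}])

```text
time: 11.55
tcp_pos: [0.6065, 0.0762, 0.1964]
ee_rot: [[0.011, 0.782, 0.623], [0.004, 0.623, -0.782], [-1.0, 0.011, 0.004]]
contact_force: [0.5, -0.3, 0.0]
opening: 0.07
```

Run:
```python
from m import *
plan([(626,78,150,39.4,5)])
c=grab('side'); save('side4',c['color'])
c=grab('top'); save('top4',c['color']);np.savez('top4.npz',**c);W=cloud(c)
rect(W,band(W,.507,.273,.07,.028,.09)&(W[...,2]<.055),'disc')
rect(W,band(W,.507,.273,.05,.056,.09),'plughandle',c,.07)
```

```text
t 11.55 tcp [606.5  76.2 196.4] jaw 38.53 tilt [0.0114 0.0041] open 70.0 F [ 0.5 -0.3  0. ] M [-0.05 -0.01 -0.03] q [-11.  46.   2.  81.  -2.  53.  30.]
x 9.3 y 3.3 z 2.2 roll -0.17
x 9.3 y 3.3 z 2.2 roll -0.17
x 9.3 y 3.3 z 2.2 roll -0.17
x 9.3 y 3.3 z 2.2 roll -0.17
x 9.3 y 3.3 z 2.2 roll -0.17
disc ctr 0.5083 0.2732 size 91 89 ang 91.0 n 495 zmed 0.0381
plughandle ctr 0.5072 0.2718 size 55 18 ang 159.4 n 92 zmed 0.0682
```

View pics/side4.png

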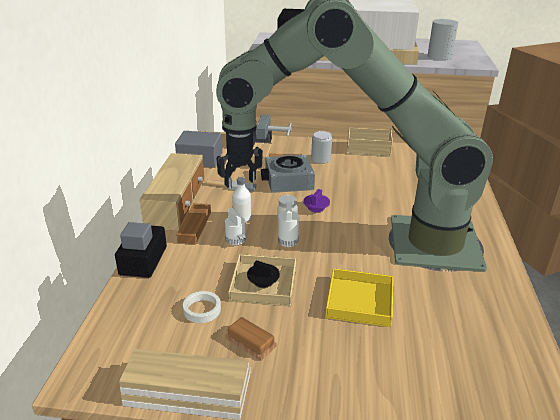

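View pics/top4.png

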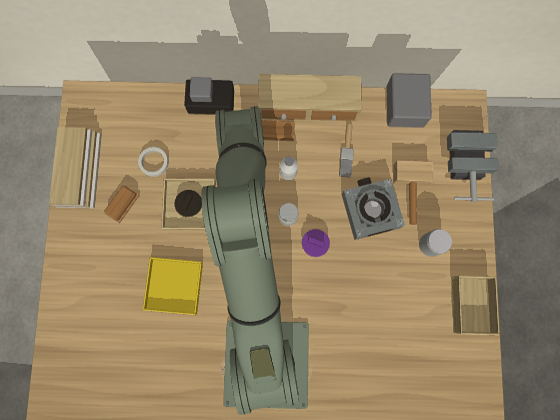

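The plug stands centred in the tray: handle at (507,272) mm, disc top about 38 mm, both as expected. Now I grasp the lugged cartridge.

```bash
python3 - <<'E'
import re
t=open('h.py').read()
i=t.index('def plan')
t=t[:i]+'''def plan(wps,s=None):
    from scipy.spatial.transform import Rotation as Ro
    s=s or st(); p=s['tcp_pos']*1000; R=s['ee_rot'].copy()
    for x,y,z,j,n in wps:
        a=np.degrees(np.arctan2(R[1,1],R[0,1]))
        d=(np.array([x,y,z])-p)/n; da=0 if j is None else ((j-a+180)%360-180)/n
        for i in range(n):
            q=R.T@d; print('x %.1f y %.1f z %.1f roll %.2f'%(*q,-da)); R=R@Ro.from_euler('x',-da,degrees=True).as_matrix()
        p=np.array([x,y,z])
'''
open('h.py','w').write(t)
E
python3 - <<'E'
from h import *
plan([(625.5,79,135,39.4,5),(625.5,79,82,39.4,5)])
E
```

```text
t 11.65 tcp [606.5  76.  196.3] jaw 38.56 tilt [0.0116 0.0037] open 69.9 F [-0.1  0.6  0.1] M [-0.02 -0.05 -0.01] q [-11.  46.   2.  81.  -2.  53.  30.]
x 12.3 y 3.2 z 1.8 roll -0.17
x 12.3 y 3.2 z 1.9 roll -0.17
x 12.3 y 3.2 z 1.9 roll -0.17
x 12.3 y 3.2 z 1.9 roll -0.17
x 12.3 y 3.2 z 1.9 roll -0.17
x 10.6 y -0.1 z -0.0 roll 0.00
x 10.6 y -0.1 z -0.0 roll 0.00
x 10.6 y -0.1 z -0.0 roll 0.00
x 10.6 y -0.1 z -0.0 roll 0.00
x 10.6 y -0.1 z -0.0 roll 0.00
```

Request:
apply_moves(increments=[{"x": 8, "y": 4, "z": 2, "roll": -0.4, "fingers": 70}, {"x": 12, "y": 4, "z": 2, "roll": -0.4, "fingers": 70}, {"x": 12, "y": 4, "z": 2, "roll": 0, "fingers": 70}, {"x": 12, "y": 3, "z": 2, "roll": 0, "fingers": 70}, {"x": 12, "y": 1, "z": 1, "roll": 0, "fingers": 70}, {"x": 8, "y": 0, "z": 0, "roll": 0, "fingers": 70}, {"x": 4, "y": 0, "z": 0, "roll": 0, "fingers": 70}, {"x": 0, "y": 0, "z": 0, "roll": 0, "fingers": 70}, {"x": 0, "y": 0, "z": 0, "roll": 0, "fingers": 70}, {"x": 0, "y": 0, "z": 0, "roll": 0, "fingers": 70}])

```text
time: 12.9
tcp_pos: [0.6255, 0.0831, 0.1241]
ee_rot: [[0.011, 0.77, 0.638], [0.005, 0.638, -0.77], [-1.0, 0.012, 0.003]]
contact_force: [0.8, -1.0, 0.0]
opening: 0.0699
```

Run:
```python
from h import *
plan([(625.5,79,82,39.4,5)])
c=grab('side'); save('side5',cv2.resize(c['color'][140:260,190:340],None,fx=5,fy=5,interpolation=cv2.INTER_CUBIC))
```

```text
t 12.9 tcp [625.5  83.1 124.1] jaw 39.65 tilt [0.0109 0.0054] open 69.9 F [ 0.8 -1.   0. ] M [-0.02 -0.06  0.02] q [-11.  53.   1.  80.  -2.  47.  31.]
x 8.4 y -0.6 z 0.6 roll 0.05
x 8.4 y -0.6 z 0.6 roll 0.05
x 8.4 y -0.6 z 0.6 roll 0.05
x 8.4 y -0.6 z 0.6 roll 0.05
x 8.4 y -0.6 z 0.6 roll 0.05
```

View pics/side5.png

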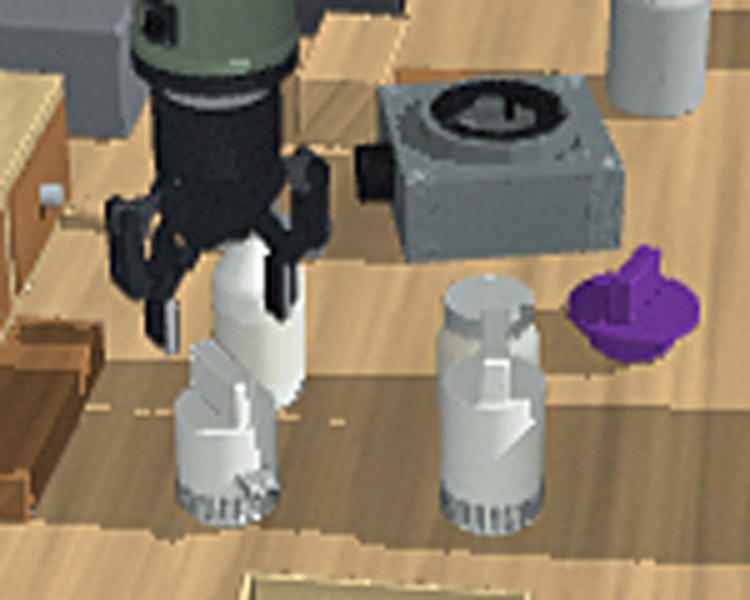

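Request:
apply_moves(increments=[{"x": 8, "y": -2, "z": 2, "roll": 0, "fingers": 70}, {"x": 12, "y": -1, "z": 1, "roll": 0, "fingers": 70}, {"x": 12, "y": 0, "z": 0, "roll": 0, "fingers": 70}, {"x": 8, "y": 0, "z": 0, "roll": 0, "fingers": 70}, {"x": 3, "y": 0, "z": 0, "roll": 0, "fingers": 60}, {"x": 0, "y": 0, "z": 0, "roll": 0, "fingers": 45}, {"x": 0, "y": 0, "z": 0, "roll": 0, "fingers": 40}, {"x": 0, "y": 0, "z": 0, "roll": 0, "fingers": 40}, {"x": 0, "y": 0, "z": 0, "roll": 0, "fingers": 40}, {"x": 0, "y": 0, "z": 0, "roll": 0, "fingers": 40}])

```text
time: 14.2
tcp_pos: [0.6257, 0.0789, 0.0782]
ee_rot: [[0.011, 0.77, 0.638], [0.005, 0.638, -0.77], [-1.0, 0.012, 0.003]]
contact_force: [-0.5, 0.2, -0.2]
opening: 0.0398
```

Run:
```python
from h import *
plan([(625.5,79,80,39.4,1)])
```

```text
t 14.2 tcp [625.7  78.9  78.2] jaw 39.65 tilt [0.0112 0.0054] open 39.8 F [-0.5  0.2 -0.2] M [ 0.07  0.04 -0.04] q [-11.  56.   1.  82.  -2.  41.  31.]
x -1.8 y -0.0 z -0.2 roll 0.25
```

Request:
apply_moves(increments=[{"x": -2, "y": 0, "z": 0, "roll": 0.2, "fingers": 30}, {"x": 0, "y": 0, "z": 0, "roll": 0, "fingers": 20}, {"x": 0, "y": 0, "z": 0, "roll": 0, "fingers": 5}, {"x": 0, "y": 0, "z": 0, "roll": 0, "fingers": 5}, {"x": 0, "y": 0, "z": 0, "roll": 0, "fingers": 5}, {"x": 0, "y": 0, "z": 0, "roll": 0, "fingers": 5}, {"x": -5, "y": 0, "z": 0, "roll": 0, "fingers": 5}, {"x": -15, "y": 0, "z": 0, "roll": 0, "fingers": 5}, {"x": -20, "y": 0, "z": 0, "roll": 0, "fingers": 5}, {"x": 0, "y": 0, "z": 0, "roll": 0, "fingers": 5}], grip_force=100)

```text
time: 15.45
tcp_pos: [0.6253, 0.0786, 0.1235]
ee_rot: [[0.012, 0.772, 0.635], [0.005, 0.635, -0.772], [-1.0, 0.013, 0.003]]
contact_force: [0.7, -0.4, -2.7]
opening: 0.0145
```

Run:
```python
from h import *
c=grab('side'); save('side6',cv2.resize(c['color'][140:260,190:340],None,fx=5,fy=5,interpolation=cv2.INTER_CUBIC));np.savez('side6.npz',**c)
plan([(626,79,280,39.4,4),(560,-50,280,60,6)])
```

```text
t 15.5 tcp [624.9  78.6 122.5] jaw 39.44 tilt [0.0105 0.0053] open 14.6 F [ 0.5 -0.1 -2.3] M [-0.04  0.01 -0.01] q [-11.  53.   1.  81.  -2.  46.  31.]
x -39.4 y 0.7 z 0.2 roll 0.01
x -39.4 y 0.7 z 0.2 roll 0.01
x -39.4 y 0.7 z 0.2 roll 0.01
x -39.4 y 0.7 z 0.2 roll 0.01
x -0.2 y -22.1 z 9.6 roll -3.43
x -0.2 y -22.7 z 8.3 roll -3.43
x -0.2 y -23.1 z 6.9 roll -3.43
x -0.2 y -23.5 z 5.5 roll -3.43
x -0.2 y -23.8 z 4.1 roll -3.43
x -0.2 y -24.0 z 2.7 roll -3.43
```

View pics/side6.png

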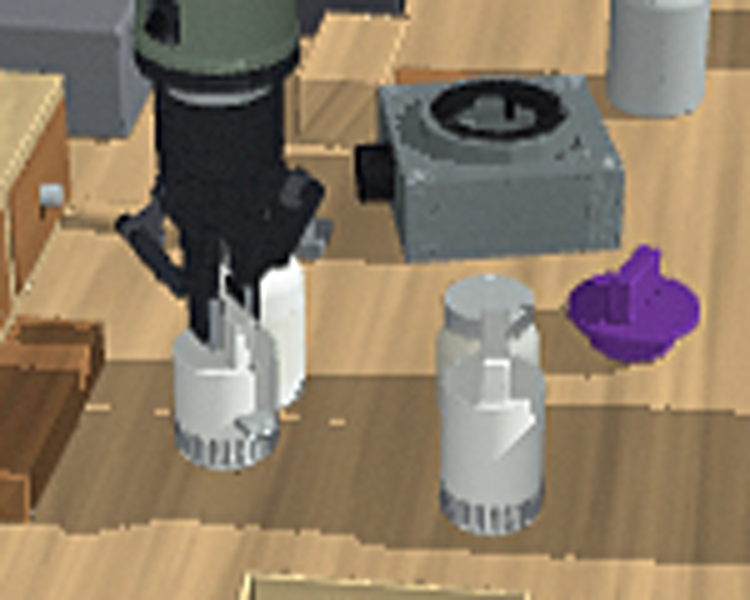

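Request:
apply_moves(increments=[{"x": -20, "y": 0, "z": 0, "roll": 0, "fingers": 5}, {"x": -40, "y": 0, "z": 0, "roll": 0, "fingers": 5}, {"x": -45, "y": -3, "z": 3, "roll": -3, "fingers": 5}, {"x": -30, "y": -18, "z": 12, "roll": -6, "fingers": 5}, {"x": -10, "y": -35, "z": 17, "roll": -6, "fingers": 5}, {"x": 0, "y": -43, "z": 15, "roll": -6, "fingers": 5}, {"x": 0, "y": -45, "z": 10, "roll": -6, "fingers": 5}, {"x": 0, "y": -46, "z": 5, "roll": -6, "fingers": 5}, {"x": 0, "y": -46, "z": 0, "roll": -6, "fingers": 5}, {"x": 0, "y": -46, "z": -5, "roll": -6, "fingers": 5}])

```text
time: 16.75
tcp_pos: [0.5392, -0.2105, 0.2637]
ee_rot: [[0.002, 0.066, 0.998], [0.006, 0.998, -0.066], [-1.0, 0.006, 0.001]]
contact_force: [0.6, -0.8, -2.0]
opening: 0.0141
```

Run:
```python
from h import *
plan([(503.5,-336.8,240,105.6,10)])
```

```text
t 16.75 tcp [ 539.2 -210.5  263.7] jaw 86.24 tilt [0.0018 0.0061] open 14.1 F [ 0.6 -0.8 -2. ] M [-0.04 -0.04  0.03] q [ 25.  39. -14.  81.   9.  61.  96.]
x 2.3 y -12.8 z -2.7 roll -1.94
x 2.3 y -12.7 z -3.2 roll -1.94
x 2.3 y -12.6 z -3.6 roll -1.94
x 2.3 y -12.5 z -4.0 roll -1.94
x 2.3 y -12.4 z -4.4 roll -1.94
x 2.3 y -12.2 z -4.9 roll -1.94
x 2.3 y -12.0 z -5.3 roll -1.94
x 2.3 y -11.8 z -5.7 roll -1.94
x 2.3 y -11.6 z -6.1 roll -1.94
x 2.3 y -11.4 z -6.5 roll -1.94
```

Request:
apply_moves(increments=[{"x": 5, "y": -28, "z": -7, "roll": -4, "fingers": 5}, {"x": 8, "y": -25, "z": -8, "roll": -4, "fingers": 5}, {"x": 10, "y": -22, "z": -8, "roll": -4, "fingers": 5}, {"x": 10, "y": -18, "z": -8, "roll": -4, "fingers": 5}, {"x": 10, "y": -13, "z": -6, "roll": -2, "fingers": 5}, {"x": 8, "y": -8, "z": -4, "roll": 0, "fingers": 5}, {"x": 6, "y": -4, "z": -2, "roll": 0, "fingers": 5}, {"x": 4, "y": 0, "z": 0, "roll": 0, "fingers": 5}, {"x": 0, "y": 0, "z": 0, "roll": 0, "fingers": 5}, {"x": 0, "y": 0, "z": 0, "roll": 0, "fingers": 5}])

```text
time: 18.0
tcp_pos: [0.5016, -0.3372, 0.1958]
ee_rot: [[-0.003, -0.252, 0.968], [0.009, 0.968, 0.252], [-1.0, 0.009, -0.0]]
contact_force: [-0.2, -0.7, -2.3]
opening: 0.0143
```

Run:
```python
from h import *
plan([(503.5,-336.8,180,105.6,1)])
c=grab('side'); save('side7',cv2.resize(c['color'][90:210,220:370],None,fx=5,fy=5,interpolation=cv2.INTER_CUBIC));np.savez('side7.npz',**c)
```

```text
t 18.0 tcp [ 501.6 -337.2  195.8] jaw 104.61 tilt [-0.0028  0.009 ] open 14.3 F [-0.2 -0.7 -2.3] M [ 0.05 -0.01  0.02] q [ 40.  46. -19.  80.  16.  56. 122.]
x 15.8 y -0.3 z 1.9 roll -0.99
```

View pics/side7.png

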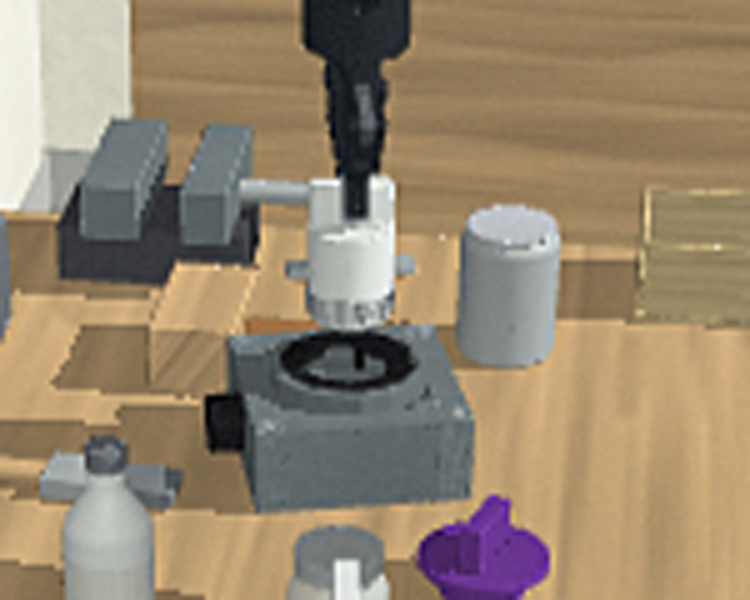

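Run:
```python
from h import *
S=dict(np.load('side7.npz'));V=cloud(S)
g=cv2.cvtColor(S['color'],cv2.COLOR_RGB2GRAY);hs=cv2.cvtColor(S['color'],cv2.COLOR_RGB2HSV)
# ring: dark px
m=(g<62).astype(np.uint8);m[:154]=0;m[172:]=0;m[:,:272]=0;m[:,308:]=0
n,l,s,cc=cv2.connectedComponentsWithStats(m)
print(s[1:],)
mm=np.isin(l,[k for k in range(1,n) if s[k,4]>30])
P=np.array([ray(S,u,v,.08)[:2] for v,u in np.argwhere(mm)],np.float32)
h=cv2.convexHull(P)[:,0]
from scipy.optimize import least_squares
r=least_squares(lambda p:np.hypot(h[:,0]-p[0],h[:,1]-p[1])-p[2],[.503,-.335,.05],loss='soft_l1',f_scale=.001);print('ring',r.x,np.abs(r.fun).max(),P.min(0),P.max(0))
# cartridge
w=(hs[...,1]<30)&(g>95)
print('cyl rows')
y=-.337
for v in range(136,154,2):
    us=np.nonzero(w[v,275:305])[0]+275
    if len(us):
        u=(us.min()+us.max())/2
        K=S['mtx'];R=S['orientation'];d=R@np.array([(u-K[0,2])/K[0,0],(v-K[1,2])/K[1,1],1]);q=S['eye']+d*(y-S['eye'][1])/d[1]
        print(v,us.min(),us.max(),q.round(4))
M=(np.abs(V[...,0]-.5)<.06)&(np.abs(V[...,1]+.337)<.08)&(V[...,2]>.12)&(V[...,2]<.19)&w
print(np.nanmedian(V[M],0),np.nanmin(V[M],0),np.nanmax(V[M],0))
```

```text
[[276 156  27  12 184]
 [305 168   1   1   1]]
ring [ 0.50269488 -0.33232097  0.04918875] 0.005433039633435242 [ 0.45387974 -0.38123596] [ 0.5521125  -0.28546214]
cyl rows
136 282 298 [ 0.5016 -0.337   0.1811]
138 282 298 [ 0.5014 -0.337   0.1732]
140 282 298 [ 0.5012 -0.337   0.1653]
142 277 302 [ 0.5029 -0.337   0.1573]
144 278 302 [ 0.5009 -0.337   0.1494]
146 282 298 [ 0.5007 -0.337   0.1414]
148 282 297 [ 0.5024 -0.337   0.1333]
150 283 298 [ 0.4986 -0.337   0.1254]
152 282 297 [ 0.5021 -0.337   0.1171]
[ 0.49745387 -0.30953103  0.15778188] [ 0.45661869 -0.3569065   0.12024198] [ 0.54765536 -0.29352535  0.18992761]
```

Request:
apply_moves(increments=[{"x": 8, "y": 1, "z": 2, "roll": -1, "fingers": 5}, {"x": 8, "y": 0, "z": 0, "roll": 0, "fingers": 5}, {"x": 8, "y": 0, "z": 0, "roll": 0, "fingers": 5}, {"x": 5, "y": 0, "z": 0, "roll": 0, "fingers": 5}, {"x": 2, "y": 0, "z": 0, "roll": 0, "fingers": 5}, {"x": 0, "y": 0, "z": 0, "roll": 0, "fingers": 5}, {"x": 0, "y": 0, "z": 0, "roll": 0, "fingers": 5}, {"x": 0, "y": 0, "z": 0, "roll": 0, "fingers": 5}, {"x": 0, "y": 0, "z": 0, "roll": 0, "fingers": 5}, {"x": 0, "y": 0, "z": 0, "roll": 0, "fingers": 5}])

```text
time: 19.3
tcp_pos: [0.5037, -0.3351, 0.163]
ee_rot: [[-0.002, -0.27, 0.963], [0.009, 0.963, 0.271], [-1.0, 0.009, 0.0]]
contact_force: [0.0, 0.5, -1.3]
opening: 0.0141
```

Run:
```python
from h import *
plan([(503.3,-335.8,163,105.6,1)])
c=grab('side'); save('side8',cv2.resize(c['color'][90:210,220:370],None,fx=5,fy=5,interpolation=cv2.INTER_CUBIC));np.savez('side8.npz',**c)
```

```text
t 19.3 tcp [ 503.7 -335.1  163. ] jaw 105.69 tilt [-0.002   0.0087] open 14.1 F [ 0.   0.5 -1.3] M [0.02 0.05 0.01] q [ 40.  49. -18.  83.  17.  52. 122.]
x 0.0 y -0.6 z -0.6 roll 0.09
```

View pics/side8.png

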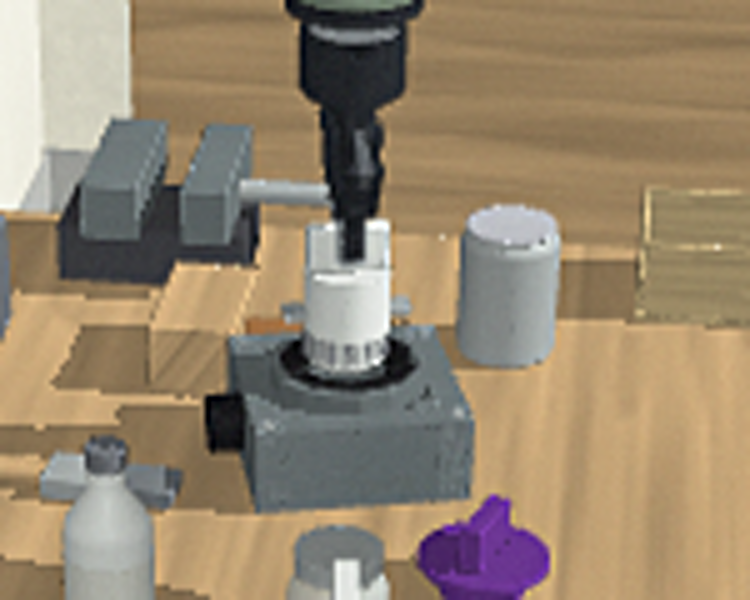

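Request:
apply_moves(increments=[{"x": 2, "y": 0, "z": 0, "roll": 0, "fingers": 5}, {"x": 2, "y": 0, "z": 0, "roll": 0, "fingers": 5}, {"x": 2, "y": 0, "z": 0, "roll": 0, "fingers": 5}, {"x": 2, "y": 0, "z": 0, "roll": 0, "fingers": 5}, {"x": 2, "y": 0, "z": 0, "roll": 0, "fingers": 5}, {"x": 2, "y": 0, "z": 0, "roll": 0, "fingers": 5}, {"x": 2, "y": 0, "z": 0, "roll": 0, "fingers": 5}, {"x": 0, "y": 0, "z": 0, "roll": 0, "fingers": 5}, {"x": 0, "y": 0, "z": 0, "roll": 0, "fingers": 5}, {"x": 0, "y": 0, "z": 0, "roll": 0, "fingers": 5}])

```text
time: 20.6
tcp_pos: [0.5033, -0.3355, 0.1479]
ee_rot: [[-0.003, -0.27, 0.963], [0.008, 0.963, 0.27], [-1.0, 0.008, -0.0]]
contact_force: [-0.5, -0.4, -2.4]
opening: 0.0144
```

Run:
```python
from h import *
plan([(503.3,-335.8,130,105.6,1)])
```

```text
t 20.6 tcp [ 503.3 -335.5  147.9] jaw 105.67 tilt [-0.0026  0.008 ] open 14.4 F [-0.5 -0.4 -2.4] M [-0.35  0.2   0.02] q [ 39.  50. -18.  83.  18.  50. 122.]
x 17.9 y -0.4 z -0.1 roll 0.07
```

It is in the bore without force. I lower it until the lugs are near the rim.

Request:
apply_moves(increments=[{"x": 3, "y": 0, "z": 0, "roll": 0, "fingers": 5}, {"x": 4, "y": 0, "z": 0, "roll": 0, "fingers": 5}, {"x": 4, "y": 0, "z": 0, "roll": 0, "fingers": 5}, {"x": 4, "y": 0, "z": 0, "roll": 0, "fingers": 5}, {"x": 3, "y": 0, "z": 0, "roll": 0, "fingers": 5}, {"x": 2, "y": 0, "z": 0, "roll": 0, "fingers": 5}, {"x": 0, "y": 0, "z": 0, "roll": 0, "fingers": 5}, {"x": 0, "y": 0, "z": 0, "roll": 0, "fingers": 5}, {"x": 0, "y": 0, "z": 0, "roll": 0, "fingers": 5}, {"x": 0, "y": 0, "z": 0, "roll": 0, "fingers": 5}])

```text
time: 21.85
tcp_pos: [0.5031, -0.3354, 0.1264]
ee_rot: [[-0.003, -0.27, 0.963], [0.008, 0.963, 0.27], [-1.0, 0.008, -0.001]]
contact_force: [-1.1, -1.3, -3.0]
opening: 0.0143
```

Run:
```python
from h import *
plan([(503.3,-335.8,110,105.6,1)])
c=grab('side'); save('side9',cv2.resize(c['color'][110:190,240:340],None,fx=7,fy=7,interpolation=cv2.INTER_CUBIC));np.savez('side9.npz',**c)
c=grab('top'); save('top9',cv2.resize(c['color'][160:250,320:420],None,fx=6,fy=6,interpolation=cv2.INTER_CUBIC))
```

```text
t 21.85 tcp [ 503.1 -335.4  126.4] jaw 105.67 tilt [-0.0028  0.008 ] open 14.3 F [-1.1 -1.3 -3. ] M [-0.46  0.15  0.05] q [ 39.  51. -18.  85.  18.  47. 121.]
x 16.4 y -0.6 z 0.1 roll 0.07
```

View pics/side9.png

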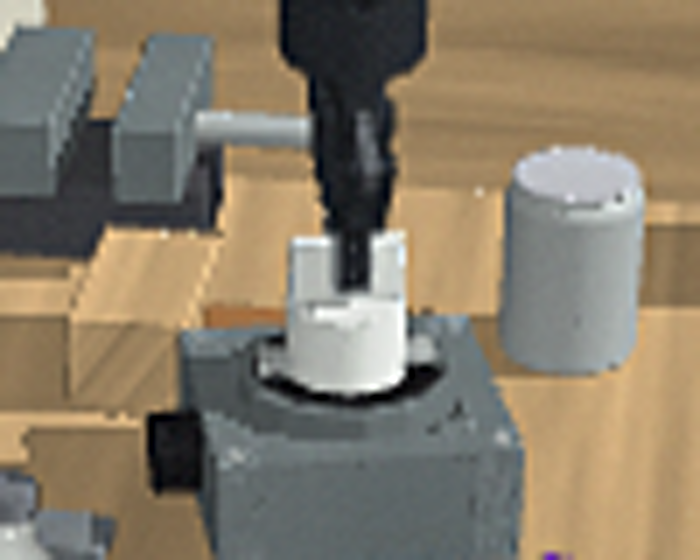

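Request:
apply_moves(increments=[{"x": 1.5, "y": -0.5, "z": 0, "roll": 0, "fingers": 5}, {"x": 1.5, "y": 0, "z": 0, "roll": 0, "fingers": 5}, {"x": 1.5, "y": 0, "z": 0, "roll": 0, "fingers": 5}, {"x": 1.5, "y": 0, "z": 0, "roll": 0, "fingers": 5}, {"x": 1.5, "y": 0, "z": 0, "roll": 0, "fingers": 5}, {"x": 1.5, "y": 0, "z": 0, "roll": 0, "fingers": 5}, {"x": 0, "y": 0, "z": 0, "roll": 0, "fingers": 5}, {"x": 0, "y": 0, "z": 0, "roll": 0, "fingers": 5}, {"x": 0, "y": 0, "z": 0, "roll": 0, "fingers": 5}, {"x": 0, "y": 0, "z": 0, "roll": 0, "fingers": 5}])

```text
time: 23.2
tcp_pos: [0.5034, -0.3358, 0.1169]
ee_rot: [[-0.003, -0.27, 0.963], [0.008, 0.963, 0.27], [-1.0, 0.008, -0.0]]
contact_force: [-0.3, -1.0, -1.7]
opening: 0.0139
```

Run:
```python
from h import *
plan([(503.3,-335.8,101,105.6,1)])
```

```text
t 23.2 tcp [ 503.4 -335.8  116.9] jaw 105.67 tilt [-0.0025  0.008 ] open 13.9 F [-0.3 -1.  -1.7] M [-0.36  0.14 -0.02] q [ 39.  52. -17.  85.  19.  46. 121.]
x 15.9 y -0.1 z -0.1 roll 0.07
```

Request:
apply_moves(increments=[{"x": 2, "y": 0, "z": 0, "roll": 0, "fingers": 5}, {"x": 2, "y": 0, "z": 0, "roll": 0, "fingers": 5}, {"x": 2, "y": 0, "z": 0, "roll": 0, "fingers": 5}, {"x": 2, "y": 0, "z": 0, "roll": 0, "fingers": 5}, {"x": 2, "y": 0, "z": 0, "roll": 0, "fingers": 5}, {"x": 2, "y": 0, "z": 0, "roll": 0, "fingers": 5}, {"x": 2, "y": 0, "z": 0, "roll": 0, "fingers": 5}, {"x": 0, "y": 0, "z": 0, "roll": 0, "fingers": 5}, {"x": 0, "y": 0, "z": 0, "roll": 0, "fingers": 5}, {"x": 0, "y": 0, "z": 0, "roll": 0, "fingers": 5}])

```text
time: 24.45
tcp_pos: [0.5035, -0.3357, 0.1047]
ee_rot: [[-0.001, -0.27, 0.963], [0.007, 0.963, 0.27], [-1.0, 0.007, 0.0]]
contact_force: [-2.3, 1.1, 6.8]
opening: 0.0143
```

Run:
```python
from h import *
plan([(503.3,-335.8,101,105.6,1)])
```

```text
t 24.45 tcp [ 503.5 -335.7  104.7] jaw 105.65 tilt [-0.0013  0.0066] open 14.3 F [-2.3  1.1  6.8] M [-0.06  0.72  0.02] q [ 39.  53. -17.  86.  19.  44. 120.]
x 3.7 y -0.1 z -0.2 roll 0.05
```

Request:
apply_moves(increments=[{"x": 2, "y": 0, "z": 0, "roll": 0, "fingers": 5}, {"x": 2, "y": 0, "z": 0, "roll": 0, "fingers": 5}, {"x": 1.5, "y": 0, "z": 0, "roll": 0, "fingers": 5}, {"x": 0.5, "y": 0, "z": 0, "roll": 0, "fingers": 5}, {"x": 0.5, "y": 0, "z": 0, "roll": 0, "fingers": 5}, {"x": 0, "y": 0, "z": 0, "roll": 0, "fingers": 5}, {"x": 0, "y": 0, "z": 0, "roll": 0, "fingers": 5}, {"x": 0, "y": 0, "z": 0, "roll": 0, "fingers": 5}, {"x": 0, "y": 0, "z": 0, "roll": 0, "fingers": 5}, {"x": 0, "y": 0, "z": 0, "roll": 0, "fingers": 5}])

```text
time: 25.7
tcp_pos: [0.5034, -0.3357, 0.1019]
ee_rot: [[-0.0, -0.27, 0.963], [0.005, 0.963, 0.27], [-1.0, 0.005, 0.001]]
contact_force: [-2.7, -0.4, 8.3]
opening: 0.0145
```

Run:
```python
from h import *
for i in range(3): st()
c=grab('side'); save('side10',cv2.resize(c['color'][110:190,240:340],None,fx=7,fy=7,interpolation=cv2.INTER_CUBIC))
```

```text
t 25.7 tcp [ 503.4 -335.7  101.9] jaw 105.64 tilt [-0.0002  0.0047] open 14.5 F [-2.7 -0.4  8.3] M [0.01 0.8  0.02] q [ 39.  53. -17.  86.  19.  44. 120.]
t 25.7 tcp [ 503.4 -335.7  101.9] jaw 105.64 tilt [-0.0002  0.0047] open 14.5 F [-2.7 -0.4  8.3] M [0.01 0.8  0.02] q [ 39.  53. -17.  86.  19.  44. 120.]
t 25.7 tcp [ 503.4 -335.7  101.9] jaw 105.64 tilt [-0.0002  0.0047] open 14.5 F [-2.7 -0.4  8.3] M [0.01 0.8  0.02] q [ 39.  53. -17.  86.  19.  44. 120.]
```

View pics/side10.png

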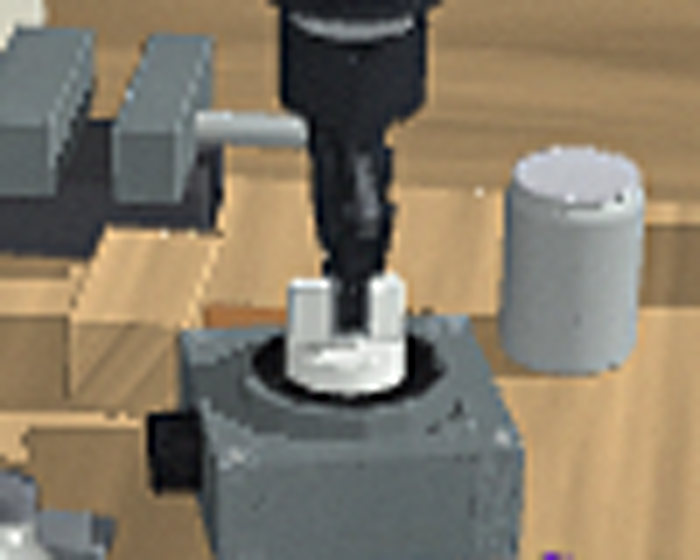

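Request:
apply_moves(increments=[{"x": 1, "y": 0, "z": 0, "roll": 0, "fingers": 5}, {"x": 1, "y": 0, "z": 0, "roll": 0, "fingers": 5}, {"x": 1, "y": 0, "z": 0, "roll": 0, "fingers": 5}, {"x": 1, "y": 0, "z": 0, "roll": 0, "fingers": 5}, {"x": 0.4, "y": 0, "z": 0, "roll": 3, "fingers": 5}, {"x": 0.4, "y": 0, "z": 0, "roll": 5, "fingers": 5}, {"x": 0.4, "y": 0, "z": 0, "roll": 5, "fingers": 5}, {"x": 0.4, "y": 0, "z": 0, "roll": 3, "fingers": 5}, {"x": 0.4, "y": 0, "z": 0, "roll": 0, "fingers": 5}, {"x": 0.4, "y": 0, "z": 0, "roll": 0, "fingers": 5}])

```text
time: 27.0
tcp_pos: [0.5036, -0.3354, 0.1002]
ee_rot: [[0.002, 0.015, 1.0], [0.003, 1.0, -0.015], [-1.0, 0.003, 0.002]]
contact_force: [-4.4, 0.8, 11.0]
opening: 0.0148
```

Run:
```python
from h import *
plan([(503.4,-335.7,99.5,15.6,10)])
```

```text
t 27.0 tcp [ 503.6 -335.4  100.2] jaw 89.13 tilt [0.0017 0.0025] open 14.8 F [-4.4  0.8 11. ] M [ 0.11  1.   -0.03] q [ 37.  53. -12.  86.  14.  42. 108.]
x 0.1 y -0.0 z -0.0 roll 7.35
x 0.1 y -0.0 z -0.0 roll 7.35
x 0.1 y -0.0 z -0.0 roll 7.35
x 0.1 y -0.0 z -0.0 roll 7.35
x 0.1 y -0.0 z -0.0 roll 7.35
x 0.1 y -0.0 z 0.0 roll 7.35
x 0.1 y -0.0 z 0.0 roll 7.35
x 0.1 y -0.0 z 0.0 roll 7.35
x 0.1 y -0.0 z 0.0 roll 7.35
x 0.1 y -0.0 z 0.0 roll 7.35
```

Request:
apply_moves(increments=[{"x": 0.3, "y": 0, "z": -0.4, "roll": 5, "fingers": 5}, {"x": 0.3, "y": 0, "z": 0, "roll": 8, "fingers": 5}, {"x": 0.3, "y": 0, "z": 0, "roll": 8, "fingers": 5}, {"x": 0.3, "y": 0, "z": 0, "roll": 8, "fingers": 5}, {"x": 0.3, "y": 0, "z": 0, "roll": 8, "fingers": 5}, {"x": 0.3, "y": 0, "z": 0, "roll": 8, "fingers": 5}, {"x": 0.3, "y": 0, "z": 0, "roll": 8, "fingers": 5}, {"x": 0.3, "y": 0, "z": 0, "roll": 5, "fingers": 5}, {"x": 0.3, "y": 0, "z": 0, "roll": 2, "fingers": 5}, {"x": 0.3, "y": 0, "z": 0, "roll": 0, "fingers": 5}])

```text
time: 28.25
tcp_pos: [0.5041, -0.3354, 0.1014]
ee_rot: [[0.005, 0.889, 0.458], [-0.0, 0.458, -0.889], [-1.0, 0.005, 0.002]]
contact_force: [-3.6, 0.6, 8.9]
opening: 0.0143
```

Run:
```python
from h import *
plan([(503.4,-335.7,99.5,15.6,2)])
c=grab('side'); save('side11',cv2.resize(c['color'][110:190,240:340],None,fx=7,fy=7,interpolation=cv2.INTER_CUBIC))
```

```text
t 28.25 tcp [ 504.1 -335.4  101.4] jaw 27.24 tilt [ 0.0053 -0.    ] open 14.3 F [-3.6  0.6  8.9] M [0.11 0.96 0.13] q [28. 53.  5. 87. -6. 41. 63.]
x 0.9 y -0.4 z -0.0 roll 5.82
x 0.9 y -0.4 z 0.0 roll 5.82
```

View pics/side11.png

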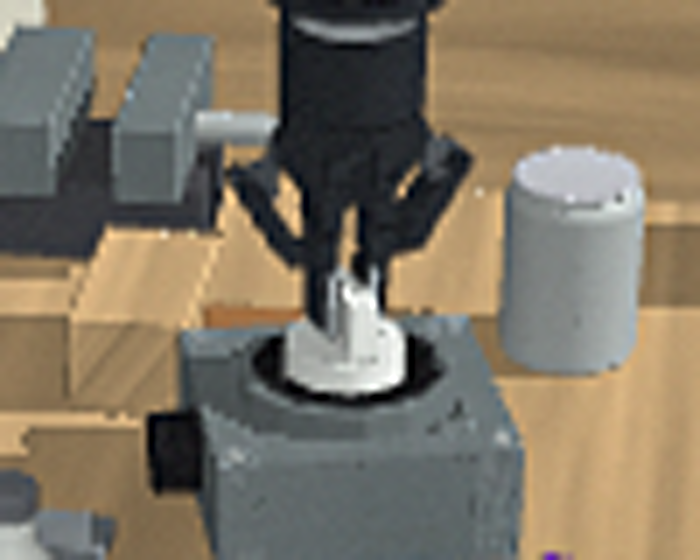

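Request:
apply_moves(increments=[{"x": 1, "y": -0.4, "z": 0, "roll": 0, "fingers": 5}, {"x": 1, "y": 0, "z": 0, "roll": 0, "fingers": 5}, {"x": 0.7, "y": 0, "z": 0, "roll": 2, "fingers": 5}, {"x": 0.7, "y": 0, "z": 0, "roll": 3, "fingers": 5}, {"x": 0.6, "y": 0, "z": 0, "roll": 3, "fingers": 5}, {"x": 0.6, "y": 0, "z": 0, "roll": 3, "fingers": 5}, {"x": 0.6, "y": 0, "z": 0, "roll": 2, "fingers": 5}, {"x": 0.6, "y": 0, "z": 0, "roll": 1, "fingers": 5}, {"x": 0.6, "y": 0, "z": 0, "roll": 0, "fingers": 5}, {"x": 0.6, "y": 0, "z": 0, "roll": 0, "fingers": 5}])

```text
time: 29.55
tcp_pos: [0.5034, -0.3353, 0.0993]
ee_rot: [[0.006, 0.974, 0.226], [-0.002, 0.226, -0.974], [-1.0, 0.006, 0.003]]
contact_force: [-4.5, 1.7, 15.1]
opening: 0.0142
```

Run:
```python
from h import *
plan([(503.4,-335.7,99.5,15.6,2)])
```

```text
t 29.55 tcp [ 503.4 -335.3   99.3] jaw 13.08 tilt [ 0.0063 -0.0018] open 14.2 F [-4.5  1.7 15.1] M [0.5  1.06 0.7 ] q [ 27.  53.   9.  87. -11.  40.  53.]
x -0.1 y -0.1 z 0.2 roll -1.26
x -0.1 y -0.1 z 0.2 roll -1.26
```

Request:
apply_moves(increments=[{"x": 0.3, "y": 0, "z": 0, "roll": 2, "fingers": 5}, {"x": 0.3, "y": 0, "z": 0, "roll": 2, "fingers": 5}, {"x": 0, "y": 0, "z": 0, "roll": 1, "fingers": 5}, {"x": -0.5, "y": 0, "z": 0, "roll": 0.5, "fingers": 5}, {"x": -0.5, "y": 0, "z": 0, "roll": 0.5, "fingers": 5}, {"x": -0.5, "y": 0, "z": 0, "roll": 0.3, "fingers": 5}, {"x": -0.5, "y": 0, "z": 0, "roll": 0.3, "fingers": 5}, {"x": -0.5, "y": 0, "z": 0, "roll": 0, "fingers": 5}, {"x": -0.5, "y": 0, "z": 0, "roll": 0, "fingers": 5}, {"x": -0.5, "y": 0, "z": 0, "roll": 0, "fingers": 5}])

```text
time: 30.8
tcp_pos: [0.5021, -0.3351, 0.0998]
ee_rot: [[0.001, 0.992, 0.124], [-0.004, 0.124, -0.992], [-1.0, 0.0, 0.004]]
contact_force: [0.9, -5.5, -13.2]
opening: 0.0143
```

Run:
```python
from h import *
st()
```

```text
t 30.8 tcp [ 502.1 -335.1   99.8] jaw 7.14 tilt [ 0.0006 -0.0036] open 14.3 F [  0.9  -5.5 -13.2] M [-1.15 -0.3   3.18] q [ 26.  53.  11.  87. -13.  41.  49.]
```

The lugs are firmly on the stop, with about 3 Nm of moment. I relieve that torque so the lugs can rise.

Request:
apply_moves(increments=[{"x": 0.5, "y": 0, "z": 0, "roll": -1.5, "fingers": 5}, {"x": 0, "y": 0, "z": 0, "roll": -1.5, "fingers": 5}, {"x": 0, "y": 0, "z": 0, "roll": -1, "fingers": 5}, {"x": 0, "y": 0, "z": 0, "roll": -1, "fingers": 5}, {"x": 0, "y": 0, "z": 0, "roll": 0, "fingers": 5}, {"x": 0, "y": 0, "z": 0, "roll": 0, "fingers": 5}, {"x": 0, "y": 0, "z": 0, "roll": 0, "fingers": 5}, {"x": 0, "y": 0, "z": 0, "roll": 0, "fingers": 5}, {"x": 0, "y": 0, "z": 0, "roll": 0, "fingers": 5}, {"x": 0, "y": 0, "z": 0, "roll": 0, "fingers": 5}])

```text
time: 32.05
tcp_pos: [0.5022, -0.3352, 0.1025]
ee_rot: [[0.004, 0.979, 0.205], [-0.001, 0.205, -0.979], [-1.0, 0.004, 0.002]]
contact_force: [-1.4, 0.5, 4.3]
opening: 0.0142
```

Run:
```python
from h import *
st()
c=grab('side'); save('side12',cv2.resize(c['color'][110:190,240:340],None,fx=7,fy=7,interpolation=cv2.INTER_CUBIC))
```

```text
t 32.05 tcp [ 502.2 -335.2  102.5] jaw 11.85 tilt [ 0.0043 -0.0014] open 14.2 F [-1.4  0.5  4.3] M [0.04 0.7  0.43] q [ 26.  53.   9.  87. -11.  41.  52.]
```

View pics/side12.png

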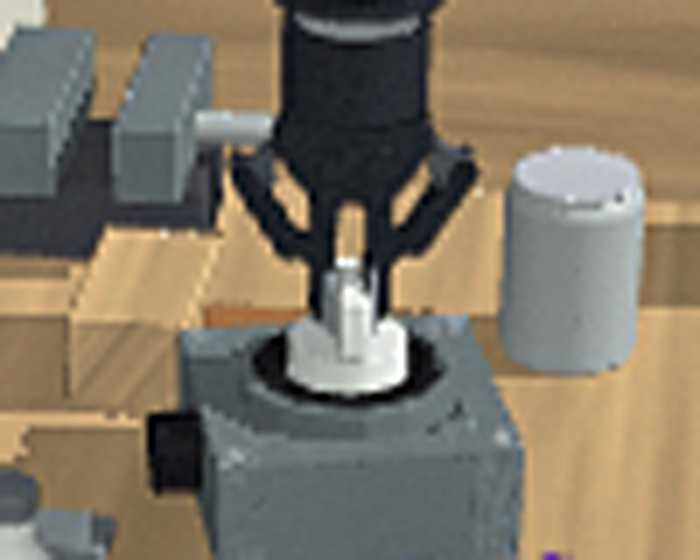

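Request:
apply_moves(increments=[{"x": -1, "y": 0, "z": 0, "roll": 0, "fingers": 5}, {"x": -1, "y": 0, "z": 0, "roll": 0, "fingers": 5}, {"x": -1, "y": 0, "z": 0, "roll": 0, "fingers": 5}, {"x": -1, "y": 0, "z": 0, "roll": 0, "fingers": 5}, {"x": -1, "y": 0, "z": 0, "roll": 0, "fingers": 5}, {"x": -1, "y": 0, "z": 0, "roll": 0, "fingers": 5}, {"x": 0, "y": 0, "z": 0, "roll": 0, "fingers": 5}, {"x": 0, "y": 0, "z": 0, "roll": 0, "fingers": 5}, {"x": 0, "y": 0, "z": 0, "roll": 0, "fingers": 5}, {"x": 0, "y": 0, "z": 0, "roll": 0, "fingers": 5}])

```text
time: 33.35
tcp_pos: [0.5022, -0.3351, 0.1088]
ee_rot: [[0.004, 0.979, 0.205], [-0.001, 0.205, -0.979], [-1.0, 0.004, 0.002]]
contact_force: [-2.2, -0.9, 2.5]
opening: 0.0147
```

Run:
```python
from h import *
st()
```

```text
t 33.35 tcp [ 502.2 -335.1  108.8] jaw 11.83 tilt [ 0.0043 -0.0012] open 14.7 F [-2.2 -0.9  2.5] M [-0.13  0.46  0.42] q [ 26.  52.   9.  87. -11.  42.  52.]
```

Request:
apply_moves(increments=[{"x": -0.7, "y": 0, "z": 0, "roll": 0, "fingers": 5}, {"x": -0.7, "y": 0, "z": 0, "roll": 0, "fingers": 5}, {"x": -0.7, "y": 0, "z": 0, "roll": 0, "fingers": 5}, {"x": -0.7, "y": 0, "z": 0, "roll": 0, "fingers": 5}, {"x": -0.7, "y": 0, "z": 0, "roll": 0, "fingers": 5}, {"x": -0.7, "y": 0, "z": 0, "roll": 0, "fingers": 5}, {"x": -0.7, "y": 0, "z": 0, "roll": 0, "fingers": 5}, {"x": -0.7, "y": 0, "z": 0, "roll": 0, "fingers": 5}, {"x": -0.7, "y": 0, "z": 0, "roll": 0, "fingers": 5}, {"x": -0.7, "y": 0, "z": 0, "roll": 0, "fingers": 5}])

```text
time: 34.6
tcp_pos: [0.5021, -0.3351, 0.1106]
ee_rot: [[0.001, 0.979, 0.205], [-0.0, 0.205, -0.979], [-1.0, 0.001, 0.001]]
contact_force: [3.9, -4.5, -18.6]
opening: 0.0146
```

Run:
```python
from h import *
st()
```

```text
t 34.6 tcp [ 502.1 -335.1  110.6] jaw 11.83 tilt [ 0.0015 -0.0002] open 14.6 F [  3.9  -4.5 -18.6] M [-1.01 -0.8   0.4 ] q [ 26.  52.   9.  87. -11.  42.  52.]
```

The cartridge rose to a TCP height of 110.6 mm and is blocked there, about 6 mm above where the plain lip would hold it. That matches the recess ceiling. I unload the pull and release.

Request:
apply_moves(increments=[{"x": 0.8, "y": 0, "z": 0, "roll": 0, "fingers": 5}, {"x": 0, "y": 0, "z": 0, "roll": -0.4, "fingers": 5}, {"x": 0, "y": 0, "z": 0, "roll": 0, "fingers": 5}, {"x": 0, "y": 0, "z": 0, "roll": 0, "fingers": 16}, {"x": 0, "y": 0, "z": 0, "roll": 0, "fingers": 25}, {"x": 0, "y": 0, "z": 0, "roll": 0, "fingers": 40}, {"x": 0, "y": 0, "z": 0, "roll": 0, "fingers": 50}, {"x": 0, "y": 0, "z": 0, "roll": 0, "fingers": 50}, {"x": 0, "y": 0, "z": 0, "roll": 0, "fingers": 50}, {"x": -3, "y": 0, "z": 0, "roll": 0, "fingers": 50}])

```text
time: 35.85
tcp_pos: [0.5027, -0.3349, 0.1141]
ee_rot: [[0.003, 0.977, 0.211], [-0.0, 0.211, -0.977], [-1.0, 0.003, 0.001]]
contact_force: [-0.0, 0.3, 0.6]
opening: 0.0498
```

Run:
```python
from h import *
st()
```

```text
t 35.85 tcp [ 502.7 -334.9  114.1] jaw 12.18 tilt [ 0.0031 -0.0001] open 49.8 F [-0.   0.3  0.6] M [ 0.05 -0.04  0.01] q [ 26.  52.   9.  86. -11.  42.  52.]
```

Now I raise the arm clear and back toward the middle, so both cameras see the mount.

Request:
apply_moves(increments=[{"x": -10, "y": 0, "z": 0, "roll": 0, "fingers": 50}, {"x": -20, "y": 0, "z": 0, "roll": 0, "fingers": 50}, {"x": -30, "y": 0, "z": 0, "roll": 0, "fingers": 50}, {"x": -35, "y": 0, "z": 0, "roll": 0, "fingers": 50}, {"x": -25, "y": 2, "z": -15, "roll": 0, "fingers": 50}, {"x": -10, "y": 5, "z": -35, "roll": 0, "fingers": 50}, {"x": 0, "y": 5, "z": -45, "roll": 0, "fingers": 50}, {"x": 0, "y": 5, "z": -45, "roll": 0, "fingers": 50}, {"x": 0, "y": 5, "z": -40, "roll": 0, "fingers": 50}, {"x": 0, "y": 3, "z": -20, "roll": 0, "fingers": 50}])

```text
time: 37.1
tcp_pos: [0.4836, -0.1297, 0.2547]
ee_rot: [[0.009, 0.978, 0.208], [-0.002, 0.208, -0.978], [-1.0, 0.008, 0.004]]
contact_force: [1.0, 0.1, -0.5]
opening: 0.0501
```

Run:
```python
from m import *
st()
c=grab('top'); save('top13',c['color']);np.savez('top13.npz',**c);W=cloud(c)
save('top13c',cv2.resize(c['color'][165:250,330:420],None,fx=7,fy=7,interpolation=cv2.INTER_CUBIC))
rect(W,band(W,.503,-.336,.05,.123,.16),'handle',c,.137)
for lo in(.09,):
    m=band(W,.503,-.336,.028,.09,.118);print('cyltop z',np.nanmedian(W[m][:,2]),m.sum())
    m=band(W,.503,-.336,.035,.125,.16);print('handle z',np.nanmedian(W[m][:,2]),m.sum())
rect(W,band(W,.507,.273,.07,.028,.09)&(W[...,2]<.055),'plug disc')
rect(W,band(W,.46,.063,.05,.123,.16),'spare handle',c,.132)
c=grab('side'); save('side13',c['color'])
save('side13c',cv2.resize(c['color'][110:210,240:340],None,fx=6,fy=6,interpolation=cv2.INTER_CUBIC))
V=cloud(c);rect(V,band(V,.503,-.336,.05,.123,.16),'side handle',c,.137)
print(np.nanpercentile(V[band(V,.503,-.336,.04,.12,.16)][:,2],[50,90,97]))
```

```text
t 37.1 tcp [ 483.6 -129.7  254.7] jaw 12.02 tilt [ 0.0088 -0.0023] open 50.1 F [ 1.   0.1 -0.5] M [-0.05  0.   -0.02] q [  4.  33.  14.  99. -10.  49.  34.]
handle ctr 0.5008 -0.3359 size 62 18 ang 102.8 n 109 zmed 0.1365
cyltop z 0.10565377367974449 145
handle z 0.1365642472485049 107
plug disc ctr 0.5084 0.2717 size 91 89 ang 47.8 n 499 zmed 0.0382
spare handle ctr 0.4603 0.0633 size 58 18 ang 97.8 n 81 zmed 0.1316
side handle ctr 0.5004 -0.3174 size 76 17 ang 101.4 n 48 zmed 0.1342
[0.13396805 0.1377746  0.13890635]
```

View pics/top13c.png

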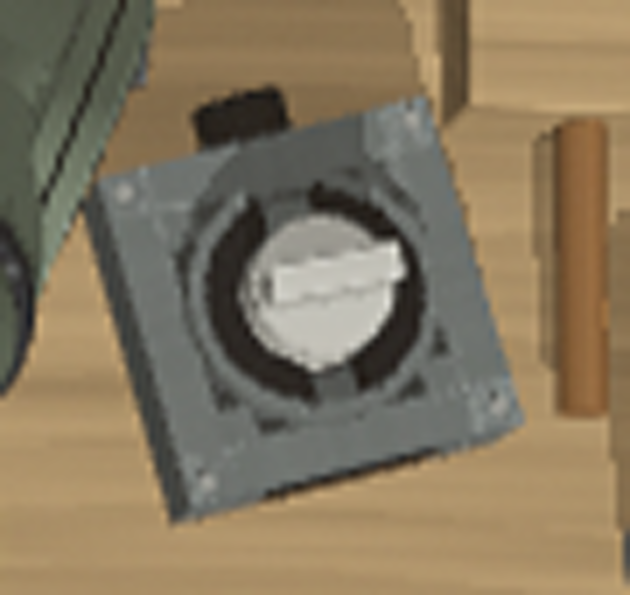

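View pics/side13c.png

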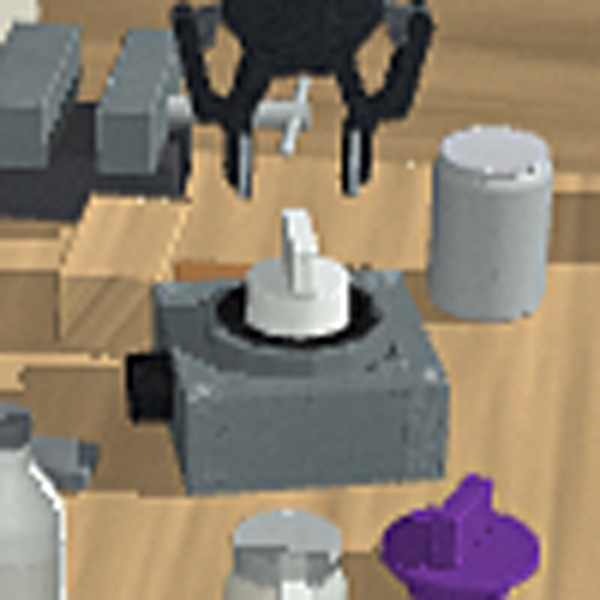

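View pics/top13.png

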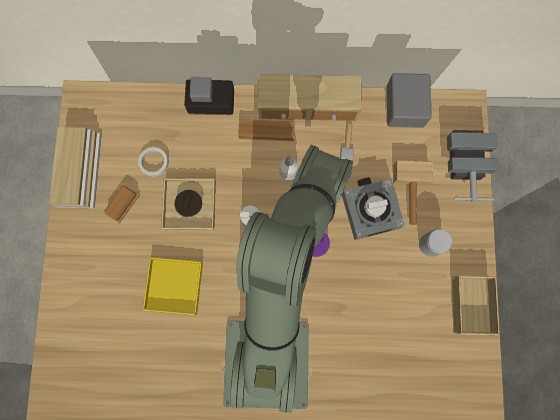

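Run:
```python
from h import *
s=st();print(np.abs(s['qd']).max());print(workorder.close_job())
```

```text
t 37.2 tcp [ 483.9 -129.5  254.6] jaw 12.09 tilt [ 0.0089 -0.002 ] open 49.8 F [ 0.2 -0.4  0.2] M [-0.02  0.1  -0.03] q [  4.  33.  14.  99. -10.  49.  34.]
2.8750953374871617
the job is handed in; nothing more can be done
None
```

The job is done and handed in at 37.2 s: the plug is in the plywood tray and the lugged cartridge is locked in the mount. I lowered the cartridge with its lugs in the slots and pressed it down about 15 mm. I then turned it clockwise to the stop, let it rise and released it.

**Last checks that agreed:**
- **Plug:** it stands upright with its disc centre within about 2 mm of the tray's centre, at the expected height.
- **Cartridge height:** the handle top is 136.5 mm above the bench; 137 mm is expected when locked. Before release it held against about 19 N of upward pull.
- **Cartridge angle:** the handle lies at 102.8°, against about 105.6° for an exact quarter turn. That is within the play of the recesses.
- **Spare cartridge:** it is within 0.5 mm of where it started. I moved nothing else on purpose, but I did not re-measure the other items.
- **Robot:** it is clear of everything.

**What disagreed or went wrong:**
- At the stop I overturned slightly, reaching about 3 Nm, and the lugs jammed. I backed off about 5° and the cartridge then rose freely.
- The two cameras differed by about 4 mm on where the mount's centre lies in y. I used a value between them, and the cartridge went in without notable force.
- While I was pressing, the force reading gave a plate travel about 3 mm shorter than the arm position did. I picked a depth that suited both.

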